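# Book in the supply boxes at the scan dock

## Robot

A 7-joint arm with a two-finger parallel gripper is mounted at the origin on a cart in front of the work surface, level with it; the furniture and walls round the work are solid. World frame = base frame: x ahead of the robot, y to its left, z up, the work surface at z = 0. Lengths are in mm, angles in rad, forces in N, time in s.
With the tool pointing down it reaches from about 400 to 925 mm from the base axis. Payload 5.6 kg.
Tool frame: the origin (TCP) lies midway between the tips of the shut fingers; the grasp point (between the pads) lies 19 mm behind it; y points along the fingers, x is the direction in which the jaws open and shut, and the axes are right-handed (so a half turn about y gives the same grasp; the last joint's range is limited). The gripper opens to 85 mm and grips with 20 to 120 N. Pads are 22 mm wide; open, the fingers measure 114 mm over their backs; the gripper's body (76 mm by 85 mm) begins 54 mm behind the grasp point. The pads swing forward as they close: fully open they stand 13 mm farther back than shut.
Start: joints at [-1.381, 0.468, -0.012, 1.603, 0.006, 1.071, -0.056], TCP at [149.998, 632.463, 231.29] pointing down, gripper open.
Joint ranges: [-2.53, 2.53], [-0.31, 2.02], [-1.57, 1.55], [0.28, 2.44], [-1.29, 4.43], [0.15, 1.84], [-2.92, 2.92]. Speed limits (rad/s): [2.57, 2.57, 3.14, 3.14, 3.14, 3.14, 3.14].

## Interface

Orientations are given as [roll, pitch, yaw] about the fixed x, y, z axes, in that order (R = Rz(yaw) Ry(pitch) Rx(roll)).
In Python, from plant import r, viewer gives the robot as it stands. The module is installed in compiled form; this text tells all that it offers.
- The arm moves only by the shell command python3 -m handwheel 'ROWS' [FORCE]. ROWS is JSON, a list of rows, each a list of 3 entries, a list of its own where there are three numbers: the shift along the tool's x, y, z in m, then the turn, a rotation vector about the tool's x, y, z in degrees, then the gripper's target within -1 to 1 (fully open at 1, half-way at 0, shut at -1). A call has 1 to 5 rows; each row shifts and turns the pose as measured when the row begins, along the tool's axes as they then stand; what a row does not reach is not made up. A row lasts 1/8 s, in which the tool goes at most 62.5 mm and 10.7 degrees, less where a joint would pass 70% of its speed; a pose out of reach is approached as far as the arm can. A call with a gripper value outside its range is refused whole. The fingers move at their own pace and stop on an object; FORCE is the grip in N (left out, the last holds). Time passes only in rows, so rows that do not move let the fingers close. It gives the time, the measured TCP pose, the force and the opening at its end, in the units of the state.
- r.state(): the state, without advancing time (a new reading comes with each control period).
- viewer.camera(name): name is "scene" or "side" or "wrist"; returns the picture (384x512x3 uint8, red, green, blue); there is no depth.
- viewer.camera_info(name): a dict with "camera_matrix" (3x3 intrinsics, pixels), "R" (3x3) and "t" (3): a world point X has camera coordinates R X + t; the wrist camera has in their place "mount" (4x4, takes a point from camera to tool coordinates, whose origin is the TCP and whose axes are the tool frame's). Camera axes: x right, y down, z forward; pixel columns grow to the right and rows downward; lengths in mm; the calibration is good to about 2 mm. A picture is of the moment at which its call begins: read the wrist's pose just before it. camera_info takes no time and is no camera call.
- r.job_done(): hands the job in, once; it reports no verdict.
The state is a dict: "time_s": time; "q": joint angles; "dq": joint speeds; "effort": joint torques, N m; "tcp_pos": TCP position; "tool_rot": TCP orientation; "force": force on the tool from outside, world axes, zero at the start; "wrist_torque": the same for the moment, N m; "grip_width": finger opening in mm.
Only numpy, scipy, OpenCV 4.12 (cv2) and the standard library are available. Lean on these libraries where they do the work, as an engineer would, in place of code of your own. Each camera call takes 0.05 s, during which the arm holds its last target. There are 200 camera calls.

## Task

Book in the delivered supply boxes: pull the scan dock's knob out to its detent to switch the scanner on, then scan the barcode label on top of every box that is there, tallest box first and lowest last, holding the scanner upright and still for a good second about 5 cm above the middle of the label with its scan line along the label, without touching the boxes with it. Stand the scanner back in its cradle and put all the boxes upright side by side on the floor of the tray; once that is done, push the knob fully back in. Leave the mug and the roll of tape where they are.

Things in the scene. Friction and masses are not known exactly. Their poses are not given: they have to be found in the camera images.
- knob (a joint): push-pull knob switch on the front of the scan dock, m: 0 = pushed in (off), 0.022 = pulled right out to its detent (on), the ends of its travel. A detent holds it at either end and snaps it to the nearer one if let go between; it takes about 8 N to pass.
- knob_head (a point): centre of the knob's head: a black cylinder 36 mm in diameter and 24 mm long on a 12 mm steel stem, its axis level, 75 mm above the worktop. Axes as the dock's: -x points out of the dock's front, the way the knob is pulled; y is level, across the knob; z up. The knob's back is 22 mm clear of the grey housing (70 mm wide, top 95 mm above the worktop) when pushed in. Moves with the knob.
- cradle (a point): centre of the floor of the dock's shallow scanner cradle, 10 mm above the worktop, 122 mm behind the pushed-in knob's head, behind the housing. The dock is fixed to the worktop. Inside the rim the cradle is 74 mm (x) by 46 mm (y), rim 12 mm high, so the scanner (nose 64 x 36) fits with 5 mm to spare all round, its x along the cradle's x (either way round). Axes as the dock's, z up.
- scanner_grip (a point): the hand scanner, loose, upright in the cradle at the start; a block-like reader 123 mm high: grey nose 64 (x) x 36 (y) x 24 mm at the bottom, black handle 42 (x) x 32 (y) mm from 24 to 110 mm up, grey cap 48 x 36 mm on top. It weighs 160 g. This point is on its centre line 90 mm above its underside. z up along the handle. Grasp it across its y (32 mm wide).
- scanner_window (a point): centre of the scanner's underside, the window it reads through: it reads straight along its own -z; the scan line runs along its x (long side).
- box_tall_mid (a point): a kraft cardboard carton, 100 x 60 mm and 90 mm high, loose, centre of the box (45 mm above its underside); x along its longer level side, y along its shorter one, z up. May be absent (None from the start).
- label_tall_mid (a point): centre of the white barcode label (66 x 38 mm) in the middle of the top of that box, level; x along the label's length (across the bars, as the scan line must run), z up.
- box_mid_mid (a point): a plain brown cardboard carton, 84 x 56 mm and 56 mm high, loose, centre of the box (28 mm above its underside); x along its longer level side, y along its shorter one, z up. May be absent (None from the start).
- label_mid_mid (a point): centre of the white barcode label (60 x 36 mm) in the middle of the top of that box, level; x along the label's length (across the bars, as the scan line must run), z up.
- box_low_mid (a point): a small red-and-dark flat staple box, 82 x 38 mm and 28 mm high, loose, centre of the box (14 mm above its underside); x along its longer level side, y along its shorter one, z up. May be absent (None from the start).
- label_low_mid (a point): centre of the white barcode label (56 x 28 mm) in the middle of the top of that box, level; x along the label's length (across the bars, as the scan line must run), z up.
- tray_in (a point): centre of the inner floor of the stock tray, a black open tray fixed to the worktop, inside 180 mm (x) by 290 mm (y), rim 26 mm above the worktop, floor 5 mm thick. x, y along its sides, z up. Mind the wall cabinet behind and above it: its underside is 0.45 m above the worktop, its front edge at x = 0.56, from y = -0.13 to the right.
- mug: bystander: a spotted mug, 92 mm across, 93 mm high, origin under its middle; not to be moved
- tape_roll: bystander: a roll of tan masking tape lying flat, 96 mm across, 25 mm high, origin under its middle; not to be moved
- box_tall: the whole box of that name (see its centre point); origin under its middle
- box_mid: the whole box of that name (see its centre point); origin under its middle
- box_low: the whole box of that name (see its centre point); origin under its middle
- scanner: the whole scanner; origin at the middle of its underside
There are look-alikes about, which are no part of the job. Leave any purple look-alike of the box_tall alone.

How it is judged (in metres and radians):
On the way, in this order (a step that is already met when the one before it is completed fails the run):
1. the knob is pulled out to its detent (value of joint knob above 0.018 m), for 0.3 s.
2. the scanner is held upright and still for 1 s, 25 to 85 mm above the tall box's label, within 15 mm along and 12 mm across of its middle, scan line within 15 degrees of its length (x of scanner_window in the frame of label_tall_mid between -0.015 and 0.015 m and y of scanner_window in the frame of label_tall_mid between -0.012 and 0.012 m and z of scanner_window in the frame of label_tall_mid between 0.025 and 0.085 m and angle between the z axis of scanner_window and the z axis of label_tall_mid, either way round below 0.2 rad and angle between the x axis of scanner_window and the x axis of label_tall_mid, either way round below 0.26 rad), for 1 s.
3. the scanner is held upright and still for 1 s, 25 to 85 mm above the mid box's label, within 15 mm along and 12 mm across of its middle, scan line within 15 degrees of its length (x of scanner_window in the frame of label_mid_mid between -0.015 and 0.015 m and y of scanner_window in the frame of label_mid_mid between -0.012 and 0.012 m and z of scanner_window in the frame of label_mid_mid between 0.025 and 0.085 m and angle between the z axis of scanner_window and the z axis of label_mid_mid, either way round below 0.2 rad and angle between the x axis of scanner_window and the x axis of label_mid_mid, either way round below 0.26 rad), for 1 s.
4. the scanner is held upright and still for 1 s, 25 to 85 mm above the low box's label, within 15 mm along and 12 mm across of its middle, scan line within 15 degrees of its length (x of scanner_window in the frame of label_low_mid between -0.015 and 0.015 m and y of scanner_window in the frame of label_low_mid between -0.012 and 0.012 m and z of scanner_window in the frame of label_low_mid between 0.025 and 0.085 m and angle between the z axis of scanner_window and the z axis of label_low_mid, either way round below 0.2 rad and angle between the x axis of scanner_window and the x axis of label_low_mid, either way round below 0.26 rad), for 1 s.
5. with the knob still out, the scanner stands released in its cradle and every box stands released in the tray (value of joint knob above 0.018 m and horizontal distance between scanner_window and cradle below 0.012 m and z of scanner_window in the frame of cradle below 0.006 m and angle between each of scanner_window, box_tall_mid, box_mid_mid, box_low_mid's own z axis and vertical below 0.1 rad and contact force between the fingers and scanner below 0.2 N and x of box_tall_mid in the frame of tray_in between -0.085 and 0.085 m and y of box_tall_mid in the frame of tray_in between -0.14 and 0.14 m and z of box_tall_mid in the frame of tray_in below 0.051 m and contact force between the fingers and box_tall below 0.2 N and linear speed of each of box_tall, box_mid, box_low below 0.02 m/s and x of box_mid_mid in the frame of tray_in between -0.085 and 0.085 m and y of box_mid_mid in the frame of tray_in between -0.14 and 0.14 m and z of box_mid_mid in the frame of tray_in below 0.034 m and contact force between the fingers and box_mid below 0.2 N and x of box_low_mid in the frame of tray_in between -0.085 and 0.085 m and y of box_low_mid in the frame of tray_in between -0.14 and 0.14 m and z of box_low_mid in the frame of tray_in below 0.02 m and contact force between the fingers and box_low below 0.2 N), for 0.3 s.
At the end, for the whole second after the job is handed in: the knob is pushed in to within 3 mm, the scanner stands upright on the cradle's floor within 12 mm of its centre, and every box that was there stands upright (within 6 degrees) on the tray's floor, its centre inside the rim; all released and at rest (value of joint knob below 0.003 m and horizontal distance between scanner_window and cradle below 0.012 m and z of scanner_window in the frame of cradle below 0.006 m and angle between each of scanner_window, box_tall_mid, box_mid_mid, box_low_mid's own z axis and vertical below 0.1 rad and contact force between the fingers and scanner below 0.2 N and x of box_tall_mid in the frame of tray_in between -0.085 and 0.085 m and y of box_tall_mid in the frame of tray_in between -0.14 and 0.14 m and z of box_tall_mid in the frame of tray_in below 0.051 m and contact force between the fingers and box_tall below 0.2 N and linear speed of each of box_tall, box_mid, box_low, scanner below 0.02 m/s and x of box_mid_mid in the frame of tray_in between -0.085 and 0.085 m and y of box_mid_mid in the frame of tray_in between -0.14 and 0.14 m and z of box_mid_mid in the frame of tray_in below 0.034 m and contact force between the fingers and box_mid below 0.2 N and x of box_low_mid in the frame of tray_in between -0.085 and 0.085 m and y of box_low_mid in the frame of tray_in between -0.14 and 0.14 m and z of box_low_mid in the frame of tray_in below 0.02 m and contact force between the fingers and box_low below 0.2 N); the robot touches nothing.
It fails at once if the scanner touches a box (contact force between scanner and box_tall above 1 N or contact force between scanner and box_mid above 1 N or contact force between scanner and box_low above 1 N).
It fails at once if the mug or the roll of tape is moved more than 3 cm (distance of any of mug, tape_roll from where it was at the start of the episode above 0.03 m).
Of box_tall, box_mid, box_low only 2 to 3 are there at a start; the rules pass over those that are not, and their reading is None.
At some moment in a run one of box_tall, box_mid, box_low may be knocked a few centimetres aside while the robot is not near it.
It also fails if it takes over 210 s, if anything falls off the work surface, if the arm or the gripper's body presses on something with over 40 N, if the wrist force passes 120 N, or if a joint passes its speed limit or range.

## Working session

There is one attempt and no reset: what is moved stays moved. The work goes in short steps, Python scripts to look and compute and a shell command to move; the robot and the scene stay as the last step left them, time stands still between calls to the robot, and variables do not carry over. Pictures are saved under pics/ and viewed, about 12 in all and at most 16, crops included, and the job is handed in when it is done.

```bash
mkdir -p pics; ls
cat > h.py <<'E'
import numpy as np, cv2
from scipy.spatial.transform import Rotation as Ro
from plant import r, viewer
def save(n,f):
    s=r.state(); im=viewer.camera(n); cv2.imwrite(f'pics/{f}.png',im[:,:,::-1]); return s,im
def cam(n,s=None):
    c=viewer.camera_info(n); K=np.array(c['camera_matrix'])
    if n=='wrist':
        M=np.array(c['mount']); T=np.eye(4); T[:3,:3]=rot(s); T[:3,3]=s['tcp_pos']
        W=T@M; R=W[:3,:3].T; t=-R@W[:3,3]
    else: R=np.array(c['R']); t=np.array(c['t']).ravel()
    return K,R,t
def rot(s): return Ro.from_euler('xyz',s['tool_rot']).as_matrix()
def back(c,uv,z):
    K,R,t=c; d=R.T@np.linalg.inv(K)@np.array([*uv,1.]); o=-R.T@t
    return o+d*(z-o[2])/d[2]
def proj(c,X):
    K,R,t=c; p=K@(R@np.asarray(X,float)+t); return p[:2]/p[2]
E
python3 - <<'E'
from h import *
for n in ('scene','side','wrist'):
    s,im=save(n,n+'0'); 
s=r.state(); print(s); 
for n in ('scene','side','wrist'): print(n,cam(n,s), -cam(n,s)[1].T@cam(n,s)[2])
import cv2
a=cv2.imread('pics/scene0.png'); b=cv2.imread('pics/side0.png')
cv2.imwrite('pics/sc_big.png',cv2.resize(a,(800,600),interpolation=cv2.INTER_CUBIC))
cv2.imwrite('pics/sw.png',np.hstack([cv2.resize(b,(400,300)),cv2.resize(cv2.imread('pics/wrist0.png'),(400,300))]))
print(rot(s))
E
```

```text
pics
{'time_s': 0.15, 'q': array([-1.38099842,  0.46820444, -0.0116375 ,  1.60340155,  0.00598998,
        1.07139806, -0.05625087]), 'dq': array([-0.0005665 , -0.0005163 ,  0.00140871, -0.00231784,  0.00042077,
        0.00061121, -0.0003941 ]), 'effort': array([ 1.00194717e-03, -5.32793748e+01,  2.17583048e-02, -2.51550293e+01,
        1.14710702e-02,  5.60575965e-03,  4.67628922e-06]), 'tcp_pos': array([149.89451885, 632.04358507, 230.54234656]), 'tool_rot': array([-1.57087645e+00,  1.37424557e-03,  1.33800851e+00]), 'force': array([-0.52154397, -1.15217833, -0.22661227]), 'wrist_torque': array([ 0.04592951, -0.0168525 , -0.00281881]), 'grip_width': 85.50983843969638}
scene (array([[369.06196781,   0.        , 252.72477711],
       [  0.        , 369.06196781, 194.61687462],
       [  0.        ,   0.        ,   1.        ]]), array([[ 0.49084163, -0.87122577, -0.00633735],
       [-0.41437797, -0.22704639, -0.88132902],
       [ 0.76639767,  0.43521903, -0.47246058]]), array([-374.48121826,  276.08706707,  927.12928594])) [-412.33435987 -667.07742003  678.9823677 ]
side (array([[
[... 283 characters left out ...]
86964]]), array([ 532.16069442,  120.56894089, 1331.41276064])) [ 537.2512281  1203.85245514  576.62136412]
wrist (array([[312.54002615,   0.        , 257.69758944],
       [  0.        , 312.54002615, 187.00509135],
       [  0.        ,   0.        ,   1.        ]]), array([[ 2.31193673e-01,  9.72907361e-01, -8.67372852e-04],
       [ 9.32137775e-01, -2.21249970e-01,  2.86648946e-01],
       [ 2.78690963e-01, -6.70799337e-02, -9.58035297e-01]]), array([-648.83158356,  -36.20820341,  379.28652171])) [ 78.05306507 648.68447453 373.18613975]
[[ 2.30690817e-01 -2.39059477e-04 -9.73027076e-01]
 [ 9.73026135e-01 -1.35566247e-03  2.30690927e-01]
 [-1.37424514e-03 -9.99999053e-01 -8.01277633e-05]]
```

View pics/sc_big.png

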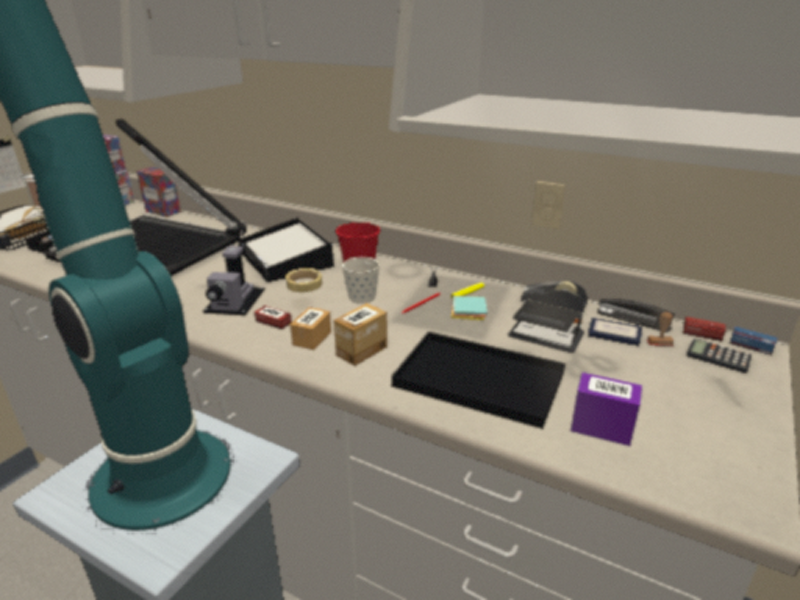

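View pics/side0.png

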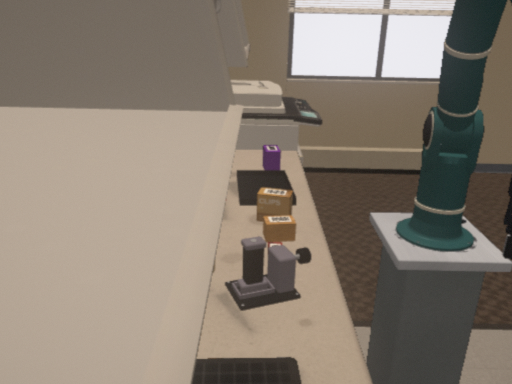

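The scene picture (800x600) shows the dock at (230,290), low box (272,316), mid box (311,327), tall kraft box (360,333), tape (304,279), mug (361,279), tray (480,375), and the purple decoy (608,405), which I leave alone. All three boxes are there. Next I enlarge a crop to confirm and measure.

Run:
```python
from h import *
a=cv2.imread('pics/scene0.png')[145:245,125:258]; b=cv2.imread('pics/side0.png')[180:310,215:325]
cv2.imwrite('pics/crop1.png',cv2.resize(a,None,fx=6,fy=6,interpolation=cv2.INTER_CUBIC))
c=cam('scene')
f=lambda u,v,z:print((u,v),back(c,(u*.64,v*.64),z).round())
f(361,316,90);f(312,317,56);f(272,311,28);f(304,275,25);f(361,297,0)
for p in ((430,337),(565,372),(545,420),(395,378)): f(*p,26)
```

```text
(361, 316) [463. -88.  90.]
(312, 317) [458.  37.  56.]
(272, 311) [475. 168.  28.]
(304, 275) [675. 227.  25.]
(361, 297) [681.  53.   0.]
(430, 337) [ 552. -206.   26.]
(565, 372) [ 562. -496.   26.]
(545, 420) [ 401. -504.   26.]
(395, 378) [ 383. -214.   26.]
```

View pics/crop1.png

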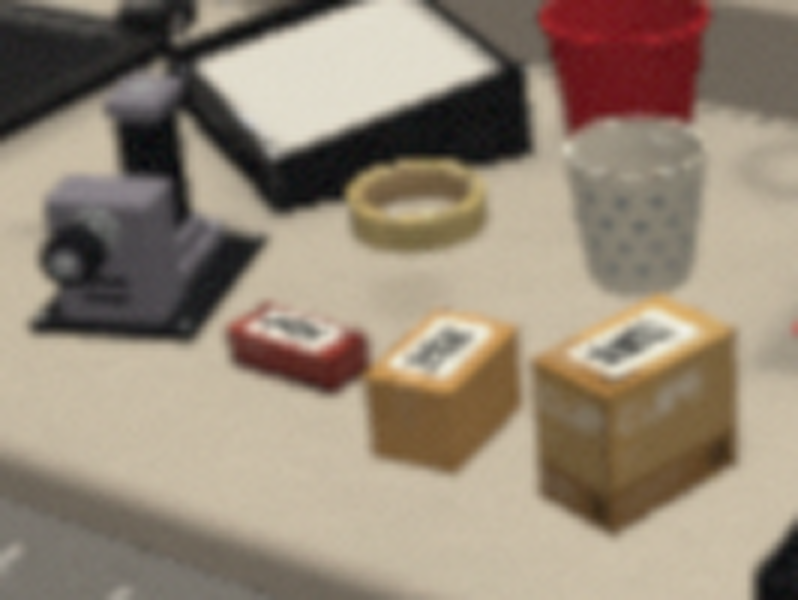

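Run:
```python
from h import *
c=cam('scene');d=cam('side')
f=lambda u,v,z:back(c,(125+u/6,145+v/6),z)
for n,z,P in (('tall',90,[(535,358),(655,296),(738,328),(612,400)]),('mid',56,[(370,378),(437,308),(520,325),(458,390)]),('low',28,[(230,330),(268,302),(368,350),(330,378)])):
    Q=np.array([f(*p,z) for p in P]); E=np.roll(Q,-1,0)-Q
    print(n,Q.mean(0).round(),np.hypot(E[:,0],E[:,1]).round(),np.degrees(np.arctan2(E[:,1],E[:,0])).round())
print('cap',f(147,98,133).round(),back(d,(254,243),133).round())
print('knob',f(72,257,75).round(),back(d,(304,256),75).round())
b=cv2.imread('pics/side0.png')[225:310,215:325]
cv2.imwrite('pics/crop2.png',cv2.resize(b,None,fx=7,fy=7,interpolation=cv2.INTER_CUBIC))
```

```text
tall [463. -89.  90.] [ 93.  61. 100.  63.] [-12. -99. 169.  74.]
mid [456.  36.  56.] [86. 56. 79. 53.] [  11.  -83. -171.  104.]
low [462. 154.  28.] [39. 95. 37. 92.] [   5. -101. -178.   80.]
cap [518. 309. 133.] [527. 339. 133.]
knob [412. 280.  75.] [411. 285.  75.]
```

View pics/crop2.png

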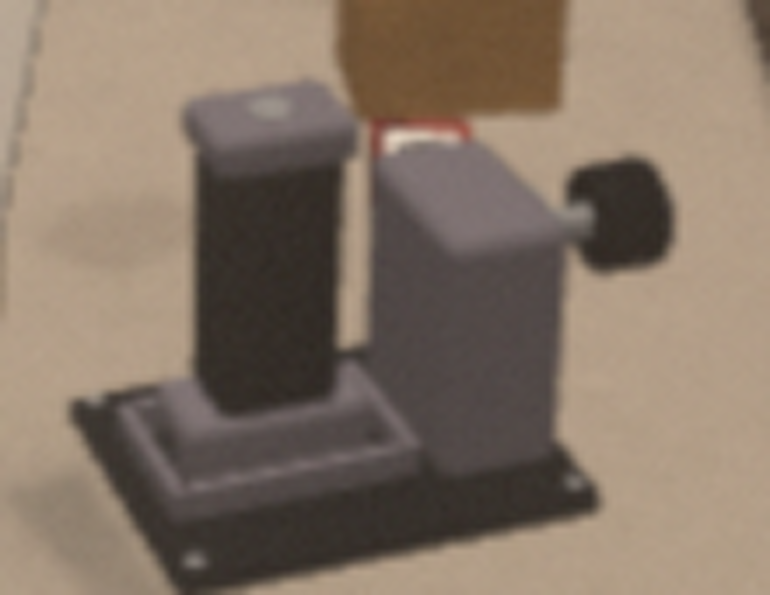

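The crop shows the scanner standing in the cradle (crop (265,400)), with the knob at (620,215) pointing away from the cradle towards the robot. The two views disagree on the cap, so I move the wrist camera over the dock.

```bash
cat >> h.py <<'E'
def go(pos,yawx,s=None):
    """print remaining shift (tool axes, m) and turn (rotvec deg) to TCP pos, tool down, tool x at world angle yawx deg"""
    s=s or r.state(); A=rot(s); c,n=np.cos(np.radians(yawx)),np.sin(np.radians(yawx))
    B=np.array([[c,0,-n],[n,0,c],[0,-1,0]])
    print('now',s['tcp_pos'].round(1),'yaw',round(np.degrees(np.arctan2(A[1,0],A[0,0])),1),'t',round(s['time_s'],1),'w',round(s['grip_width'],1),'F',s['force'].round(1))
    print('  shift_before_turn',(A.T@(np.array(pos)-s['tcp_pos'])/1e3).round(4),'shift_after_turn',(B.T@(np.array(pos)-s['tcp_pos'])/1e3).round(4),'turn',np.degrees(Ro.from_matrix(A.T@B).as_rotvec()).round(1))
if __name__=='__main__':
    import sys; a=[float(x) for x in sys.argv[1:]]; go(a[:3],a[3])
E
python3 h.py 415 285 230 108
```

```text
now [149.9 632.  230.5] yaw 76.7 t 0.1 w 85.5 F [-0.5 -1.2 -0.2]
  shift_before_turn [-0.2765  0.0009 -0.338 ] shift_after_turn [-0.412   0.0005 -0.1449] turn [ -0.  -31.3  -0.1]
```

```bash
python3 -m handwheel '[[[-0.035,0,-0.042],[0,0,0],1],[[-0.035,0,-0.042],[0,0,0],1],[[-0.035,0,-0.042],[0,0,0],1],[[-0.035,0,-0.042],[0,0,0],1],[[-0.035,0,-0.042],[0,0,0],1]]'
python3 -m handwheel '[[[-0.035,0,-0.042],[0,0,0],1],[[-0.035,0,-0.042],[0,0,0],1],[[-0.035,0,-0.042],[0,0,0],1],[[0,0,0],[0,-10,0],1],[[0,0,0],[0,-10,0],1]]'
python3 -m handwheel '[[[0,0,0],[0,-10,0],1],[[0,0,0],[0,0,0],1]]'
python3 h.py 415 285 230 108
```

```text
time_s: 0.78
tcp_pos: [314.6, 410.2, 228.4]
tool_rot: [-1.569, 0.003, 1.347]
force: [0.9, 0.6, -0.7]
grip_width: 85.5
time_s: 1.4
tcp_pos: [419.7, 269.8, 228.4]
tool_rot: [-1.569, 0.003, 1.697]
force: [0.1, -0.5, -0.2]
grip_width: 85.3
time_s: 1.65
tcp_pos: [419.7, 269.0, 228.1]
tool_rot: [-1.568, 0.003, 1.874]
force: [-0.6, 0.2, 0.2]
grip_width: 85.7
now [419.7 269.  228.1] yaw 107.4 t 1.6 w 85.7 F [-0.6  0.2  0.2]
  shift_before_turn [ 0.0167 -0.0019 -0.0002] shift_after_turn [ 0.0167 -0.0019 -0.0004] turn [-0.2 -0.6 -0.2]
```

Motion follows well. Wrist picture of the dock:

Run:
```python
from h import *
s,im=save('wrist','w1'); cv2.imwrite('pics/w1b.png',cv2.resize(im[:,:,::-1],(800,600),interpolation=cv2.INTER_CUBIC))
print(s['tcp_pos'],s['tool_rot'])
```

```text
[419.74383031 269.00589315 228.12069828] [-1.56783316  0.00285936  1.87436997]
```

View pics/w1b.png

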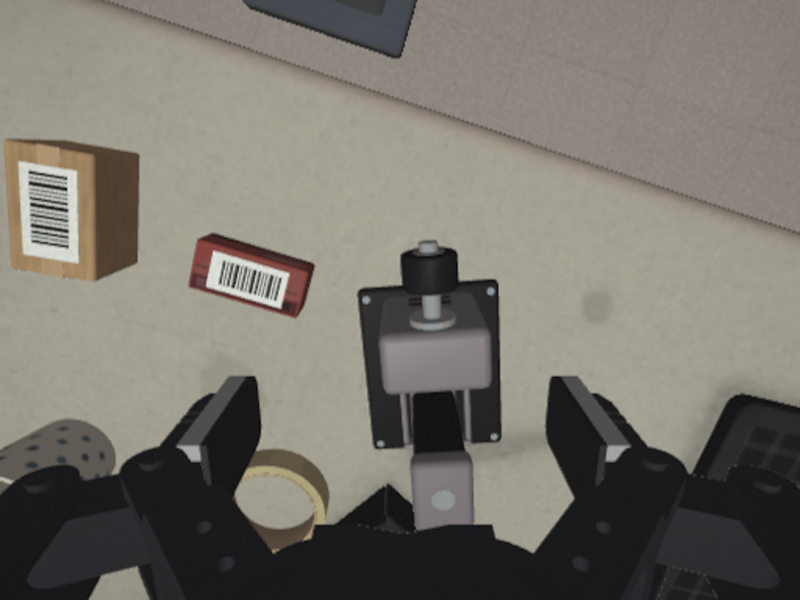

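Knob head (430,272), housing top's back edge (383..490,389), cap screw (443,500); low box label (248,278), mid box label (48,212), tape (285,500), mug (50,455). I compute the dock pose.

Run:
```python
from h import *
s=dict(tcp_pos=np.array([419.74383031,269.00589315,228.12069828]),tool_rot=[-1.56783316,0.00285936,1.87436997])
c=cam('wrist',s); d=cam('side')
f=lambda u,v,z:back(c,(u*.64,v*.64),z).round(1)
k1=f(402,270,75);k2=f(458,270,75);print('knob L,R',k1,k2,np.hypot(*(k1-k2)[:2]))
print('knob front/back-top',f(430,253,93),f(430,291,75-0))
h1=f(383,388,95);h2=f(490,387,95);print('housing back',h1,h2,np.hypot(*(h1-h2)[:2]),np.degrees(np.arctan2(*(h1-h2)[1::-1])))
print('cap',f(443,500,133), 'side', back(d,(215+270/7,225+107/7),133).round(1))
b1=f(360,290,4);b2=f(496,281,4);b3=f(374,447,4);b4=f(500,440,4);print('base',b1,b2,b3,b4)
for a,b in((b1,b3),(b2,b4),(b2,b1),(b4,b3)): v=b-a; print(np.hypot(*v[:2]).round(),np.degrees(np.arctan2(v[1],v[0])).round(1))
for n,z,P in(('low',28,[(213,250),(292,275),(283,307),(206,281)]),('mid',56,[(19,162),(77,172),(78,263),(23,253)])):
    Q=np.array([f(*p,z) for p in P]);E=np.roll(Q,-1,0)-Q
    print(n,Q.mean(0).round(),np.hypot(E[:,0],E[:,1]).round(),np.degrees(np.arctan2(E[:,1],E[:,0])).round(1))
```

```text
knob L,R [419.7 268.1  75. ] [409.3 301.4  75. ] 34.88624370722644
knob front/back-top [400.9 279.3  93. ] [427.5 289.1  75. ]
housing back [491.1 278.   95. ] [470.4 341.6  95. ] 66.88385455399535 -71.971397410387
cap [530.2 327.8 133. ] side [527.7 326.3 133. ]
base [461.8 246.6   4. ] [423.1 345.6   4. ] [594.3 297.    4. ] [555.1 398.5   4. ]
142.0 20.8
142.0 21.8
106.0 -68.6
109.0 -68.9
low [470. 167.  28.] [58. 26. 58. 24.] [ 88.9  -1.3 -92.7 179.1]
mid [456.  42.  56.] [36. 59. 36. 59.] [  97.6    7.2  -83.6 -172.7]
```

```bash
python3 -m handwheel '[[[0.015,0,0.005],[0,-3,0],1],[[0,0.04,0],[0,0,0],1],[[0,0,0],[0,0,0],1]]' >/dev/null; python3 h.py 414.5 284.5 53 110.5
```

```text
now [408.7 284.7 187.9] yaw 110.5 t 2.1 w 85.9 F [ 0.2 -0.1  0.1]
  shift_before_turn [-0.002   0.1349 -0.0057] shift_after_turn [-0.0022  0.1349 -0.0053] turn [-0.1 -0.  -0.1]
```

```bash
python3 -m handwheel '[[[-0.002,0.045,-0.0055],[0,0,0],1],[[0,0.045,0],[0,0,0],1],[[0,0.045,0],[0,0,0],1],[[0,0,0],[0,0,0],1]]' >/dev/null; python3 h.py 414.5 284.5 53 110.5;  python3 -m handwheel '[[[0,0.002,0],[0,0,0],-1],[[0,0,0],[0,0,0],-1],[[0,0,0],[0,0,0],-1],[[0,0,0],[0,0,0],-1],[[0,0,0],[0,0,0],-1]]' 60; python3 -m handwheel '[[[0,0,0],[0,0,0],-1],[[0,0,0],[0,0,0],-1],[[0,0,0],[0,0,0],-1],[[0,0,0],[0,0,0],-1]]';python3 h.py 414.5 284.5 53 110.5
```

```text
now [417.6 291.7  55.7] yaw 110.7 t 2.6 w 85.2 F [-0.2  0.5  0.3]
  shift_before_turn [-0.0057  0.0027  0.0054] shift_after_turn [-0.0057  0.0027  0.0054] turn [0.4 0.2 0.2]
time_s: 3.2
tcp_pos: [422.5, 287.1, 60.1]
tool_rot: [-1.585, 0.002, 1.927]
force: [2.2, 2.5, -17.6]
grip_width: 34.3
time_s: 3.7
tcp_pos: [422.5, 287.1, 60.1]
tool_rot: [-1.585, 0.002, 1.927]
force: [1.9, 1.1, -11.8]
grip_width: 34.2
now [422.5 287.1  60.1] yaw 110.4 t 3.7 w 34.2 F [  1.9   1.1 -11.8]
  shift_before_turn [0.0004 0.0069 0.0085] shift_after_turn [0.0004 0.0071 0.0084] turn [ 0.8 -0.1 -0.1]
```

The grip is about 6 mm high and 8 mm too far in, so I regrasp.

```bash
python3 -m handwheel '[[[0,0,0],[0,0,0],0.3],[[0,0,0],[0,0,0],0.3],[[0,0,0],[0,0,0],0.3],[[0,0.009,0.009],[0,0,0],0.3],[[0,0.003,0],[0,0,0],0.3]]' >/dev/null; python3 h.py 414 284.5 50 110.5;  python3 -m handwheel '[[[0,0,0],[0,0,0],-1],[[0,0,0],[0,0,0],-1],[[0,0,0],[0,0,0],-1],[[0,0,0],[0,0,0],-1],[[0,0,0],[0,0,0],-1]]' 60;python3 h.py 414 284.5 50 110.5
```

```text
now [415.2 286.3  50.7] yaw 110.5 t 4.3 w 55.6 F [-0.4 -0.2 -0.4]
  shift_before_turn [-0.0013  0.0007  0.0018] shift_after_turn [-0.0013  0.0007  0.0018] turn [ 1.1 -0.   0.1]
time_s: 4.95
tcp_pos: [415.6, 284.5, 50.7]
tool_rot: [-1.588, 0.001, 1.929]
force: [-0.3, -1.2, 2.2]
grip_width: 35.1
now [415.6 284.5  50.7] yaw 110.5 t 5.0 w 35.1 F [-0.3 -1.2  2.2]
  shift_before_turn [0.0006 0.0007 0.0015] shift_after_turn [0.0006 0.0007 0.0015] turn [ 1.   0.  -0.1]
```

```bash
python3 -m handwheel '[[[0,0,0.008],[0,0,0],-1],[[0,0,0.008],[0,0,0],-1],[[0,0,0.008],[0,0,0],-1],[[0,0,0.004],[0,0,0],-1],[[0,0,0],[0,0,0],-1]]';python3 h.py 415.6 284.5 50 110.5
```

```text
time_s: 5.58
tcp_pos: [395.4, 276.5, 50.8]
tool_rot: [-1.604, -0.0, 1.928]
force: [0.1, -0.7, -1.2]
grip_width: 34.8
now [395.4 276.5  50.8] yaw 110.4 t 5.6 w 34.8 F [ 0.1 -0.7 -1.2]
  shift_before_turn [ 0.0004  0.0015 -0.0217] shift_after_turn [ 0.0004  0.0008 -0.0217] turn [ 1.9 -0.1  0. ]
```

Knob is out 22 mm. I release, lift, and view the two other boxes.

```bash
python3 -m handwheel '[[[0,0,0],[0,0,0],0.5],[[0,0,0],[0,0,0],0.5],[[0,0,0],[0,0,0],0.5],[[0,-0.04,0],[0,0,0],0.5],[[0,-0.05,0],[1.9,0,0],1]]' >/dev/null; python3 -m handwheel '[[[0,-0.06,0],[0,0,0],1],[[0,-0.05,0],[0,0,0],1],[[0,0,0],[0,7,0],1],[[0,0,0],[0,7,0],1],[[0,0,0],[0,6,0],1]]' >/dev/null; python3 h.py 410 -10 250 90
```

```text
now [389.7 275.3 257.7] yaw 89.8 t 6.8 w 85.6 F [0.1 0.6 0.6]
  shift_before_turn [-0.2853  0.0077 -0.0214] shift_after_turn [-0.2853  0.0077 -0.0203] turn [-0.3 -0.2 -0. ]
```

```bash
python3 -m handwheel '[[[-0.057,0.002,-0.004],[0,0,0],1],[[-0.057,0.002,-0.004],[0,0,0],1],[[-0.057,0.002,-0.004],[0,0,0],1],[[-0.057,0,-0.004],[0,0,0],1],[[-0.057,0,-0.004],[0,0,0],1]]' >/dev/null; python3 -m handwheel '[[[0,0,0],[0,0,0],1],[[0,0,0],[0,0,0],1]]' >/dev/null
python3 - <<'E'
from h import *
s,im=save('wrist','w2'); cv2.imwrite('pics/w2b.png',cv2.resize(im[:,:,::-1],(800,600),interpolation=cv2.INTER_CUBIC))
np.save('w2.npy',np.r_[s['tcp_pos'],s['tool_rot']]); print(s['tcp_pos'],s['q'])
E
```

```text
[408.01207497 -16.23087981 251.87612988] [-0.44075676  0.00711365  0.40855132  2.15093655 -0.0071171   0.98752629
  1.54040003]
```

View pics/w2b.png

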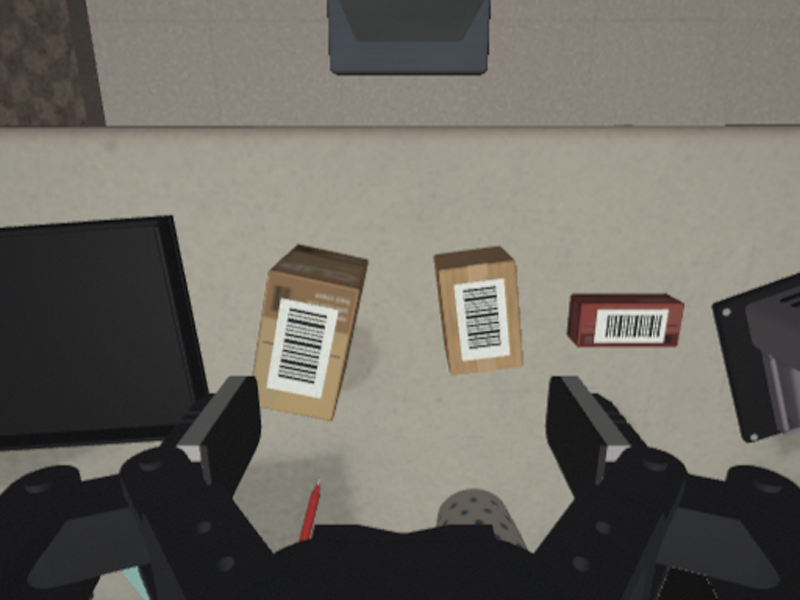

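The view shows the tall label with corners (282,298),(339,308),(322,398),(268,388), the mid label (454,285),(503,279),(511,355),(462,361), the low label (598,309),(669,308),(668,343),(594,343) and the tray edge (172,217).

```bash
python3 - <<'E'
from h import *
w=np.load('w2.npy'); s=dict(tcp_pos=w[:3],tool_rot=w[3:]); c=cam('wrist',s)
f=lambda u,v,z:back(c,(u*.64,v*.64),z).round(1)
for n,z,P in(('tall',90,[(282,298),(339,308),(322,398),(268,388)]),('mid',56,[(454,285),(503,279),(511,355),(462,361)]),('low',28,[(598,309),(669,308),(668,343),(594,343)])):
    Q=np.array([f(*p,z) for p in P]);E=np.roll(Q,-1,0)-Q
    print(n,Q.mean(0).round(1),np.hypot(E[:,0],E[:,1]).round(),np.degrees(np.arctan2(E[:,1],E[:,0])).round(1))
print('tray',f(172,217,26),f(208,395,26),f(0,230,26), f(0,447,26))
E
python3 h.py 529.5 327.5 250 110.5
```

```text
tall [464.6 -83.6  90. ] [38. 67. 38. 66.] [  79.3  -12.3 -102.1  167.5]
mid [457.   42.8  56. ] [35. 60. 37. 60.] [  97.2    9.   -82.7 -172.7]
low [471.9 168.   28. ] [56. 30. 60. 29.] [ 90.6   7.3 -90.2 180. ]
tray [ 384.  -189.1   26. ] [ 532.9 -179.3   26. ] [ 393.4 -320.4   26. ] [ 582.1 -364.9   26. ]
now [408.  -16.2 251.9] yaw 89.9 t 7.8 w 85.5 F [ 0.1 -1.  -0.6]
  shift_before_turn [ 0.3439  0.0023 -0.121 ] shift_after_turn [ 0.2794  0.0019 -0.2342] turn [ -0.2 -20.6   0.2]
```

```bash
python3 -m handwheel '[[[0.05,0,-0.018],[0,0,0],1],[[0.05,0,-0.018],[0,0,0],1],[[0.05,0,-0.018],[0,0,0],1],[[0.05,0,-0.018],[0,0,0],1],[[0.05,0,-0.018],[0,0,0],1]]' >/dev/null; python3 -m handwheel '[[[0.05,0,-0.018],[0,0,0],1],[[0.04,0,-0.01],[0,0,0],1],[[0,0,0],[0,-10,0],1],[[0,0,0],[0,-10,0],1],[[0,0,0],[0,0,0],1]]' >/dev/null; python3 h.py 529.5 327.5 180 110.5
```

```text
now [518.3 353.9 248.6] yaw 111.9 t 9.0 w 85.4 F [ 0.3 -0.4  0.7]
  shift_before_turn [-0.0293  0.0683 -0.001 ] shift_after_turn [-0.0287  0.0686 -0.0012] turn [-0.5  1.4  0.5]
```

```bash
python3 -m handwheel '[[[-0.029,0.03,-0.001],[0,1.4,0],1],[[0,0.035,0],[0,0,0],1],[[0,0,0],[0,0,0],1]]' >/dev/null; python3 h.py 529.5 327.5 80 110.5
```

```text
now [527.8 330.3 182.1] yaw 110.2 t 9.4 w 85.7 F [-0.2 -0.6  0.9]
  shift_before_turn [-0.0044  0.1021 -0.0014] shift_after_turn [-0.0033  0.1021 -0.0006] turn [-0.5 -0.3  0.6]
```

```bash
python3 -m handwheel '[[[-0.004,0.025,-0.001],[-0.5,0,0.6],1],[[0,0.025,0],[0,0,0],1],[[0,0.025,0],[0,0,0],1],[[0,0,0],[0,0,0],1]]' >/dev/null; python3 h.py 529.5 327.5 80 110.5
```

```text
now [532.2 331.6 111.8] yaw 109.9 t 9.9 w 85.6 F [-0.3  0.   0.1]
  shift_before_turn [-0.003   0.0318  0.0043] shift_after_turn [-0.0029  0.0318  0.004 ] turn [ 0.5 -0.6  0.2]
```

```bash
python3 -m handwheel '[[[-0.003,0.016,0.004],[0.5,-0.6,0],1],[[0,0.016,0.001],[0,0,0],1],[[0,0,0],[0,0,0],1]]' >/dev/null; python3 h.py 529.5 327.5 80 110.5; python3 -m handwheel '[[[0,0,0],[0,0,0],-1],[[0,0,0],[0,0,0],-1],[[0,0,0],[0,0,0],-1],[[0,0,0],[0,0,0],-1],[[0,0,0],[0,0,0],-1]]' 40 ; python3 -m handwheel '[[[0,0,0],[0,0,0],-1],[[0,0,0],[0,0,0],-1]]' >/dev/null;  python3 h.py 529.5 327.5 80 110.5
```

```text
now [530.  328.7  81.2] yaw 110.5 t 10.2 w 85.6 F [-0.4 -0.1  0.2]
  shift_before_turn [-0.0009  0.0012  0.0009] shift_after_turn [-0.0009  0.0012  0.0009] turn [0.3 0.  0.2]
time_s: 10.88
tcp_pos: [530.7, 329.1, 82.4]
tool_rot: [-1.577, -0.005, 1.929]
force: [0.4, -0.6, -1.1]
grip_width: 34.4
now [530.7 329.1  82.4] yaw 110.5 t 11.1 w 34.6 F [-1.  -1.1 -0.7]
  shift_before_turn [-0.001   0.0024  0.0017] shift_after_turn [-0.001   0.0024  0.0017] turn [0.4 0.  0.3]
```

```bash
python3 -m handwheel '[[[0,-0.02,0],[0,0,0],-1],[[0,-0.03,0],[0,0,0],-1],[[0,-0.04,0],[0,0,0],-1],[[0,-0.05,0],[0,0,0],-1],[[0,0,0],[0,0,0],-1]]'
python3 - <<'E'
from h import *
s,im=save('wrist','w3'); s2,im2=save('side','s3')
a=cv2.resize(im2[130:310,190:330,::-1],None,fx=2,fy=2); b=cv2.resize(im[:,:,::-1],(512,384))
o=np.zeros((384,800,3),np.uint8);o[:,:512]=b;o[:360,515:795]=a;cv2.imwrite('pics/p3.png',o)
E
```

```text
time_s: 11.75
tcp_pos: [530.5, 328.0, 231.5]
tool_rot: [-1.58, -0.005, 1.928]
force: [0.1, 0.2, -2.1]
grip_width: 34.4
```

View pics/p3.png

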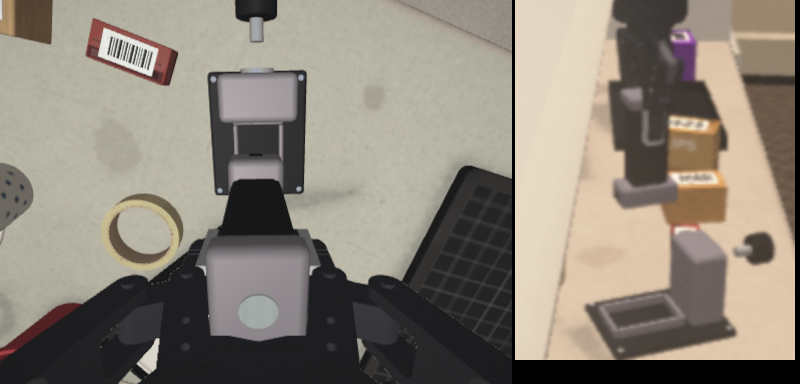

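The scanner is held upright and straight. The side view shows an empty cradle with the knob out at (760,248). Moving to the tall box.

```bash
python3 -m handwheel '[[[0,-0.01,0],[0,8,0],-1],[[0,0,0],[0,8,0],-1],[[0,0,0],[0,8,0],-1],[[0,0,0],[0,8,0],-1],[[0,0,0],[0,0,0],-1]]' >/dev/null ; python3 h.py 464.6 -83.6 235 78
```

```text
now [523.1 323.5 229. ] yaw 77.5 t 12.5 w 34.3 F [-0.1  0.  -1.5]
  shift_before_turn [-0.4102 -0.0026 -0.0306] shift_after_turn [-0.4104 -0.006  -0.0274] turn [-0.7 -0.5 -0.5]
```

```bash
python3 -m handwheel '[[[-0.045,-0.002,-0.003],[-0.7,-0.5,-0.5],-1],[[-0.045,-0.001,-0.003],[0,0,0],-1],[[-0.045,-0.001,-0.003],[0,0,0],-1],[[-0.045,-0.001,-0.003],[0,0,0],-1],[[-0.045,-0.001,-0.003],[0,0,0],-1]]' >/dev/null ; python3 -m handwheel '[[[-0.045,-0.001,-0.003],[0,0,0],-1],[[-0.045,-0.001,-0.003],[0,0,0],-1],[[-0.045,0,-0.003],[0,0,0],-1],[[-0.03,0,0],[0,0,0],-1],[[0,0,0],[0,0,0],-1]]' >/dev/null ;python3 h.py 464.6 -83.6 214 78
```

```text
now [463.1 -76.1 231.6] yaw 79.9 t 13.7 w 34.2 F [-0.   1.7 -2.3]
  shift_before_turn [-0.007   0.0176 -0.003 ] shift_after_turn [-0.007   0.0176 -0.003 ] turn [-0.6  1.9 -0.5]
```

```bash
python3 -m handwheel '[[[-0.007,0.009,-0.003],[-0.6,1.9,-0.5],-1],[[0,0.009,0],[0,0,0],-1],[[0,0,0],[0,0,0],-1]]' >/dev/null ;python3 h.py 464.6 -83.6 214 78;  python3 - <<'E'
from h import *
s,im=save('wrist','w4'); s2,im2=save('scene','c4'); s3,im3=save('side','d4')
a=cv2.resize(im2[145:245,125:285,::-1],None,fx=2.2,fy=2.2); b=cv2.resize(im[:,:,::-1],(440,330)); d=cv2.resize(im3[130:290,200:340,::-1],None,fx=2.2,fy=2.2)
o=np.zeros((590,800,3),np.uint8);o[:330,:440]=b;o[:a.shape[0],445:445+a.shape[1]]=a;o[230:230+d.shape[0],450:450+d.shape[1]]=d;cv2.imwrite('pics/p4.png',o)
E
```

```text
now [464.4 -81.6 211.1] yaw 78.2 t 14.1 w 34.3 F [ 0.1 -0.9 -1.2]
  shift_before_turn [-0.0019 -0.0029 -0.0006] shift_after_turn [-0.0019 -0.0029 -0.0007] turn [-0.2  0.2  0.1]
```

View pics/p4.png

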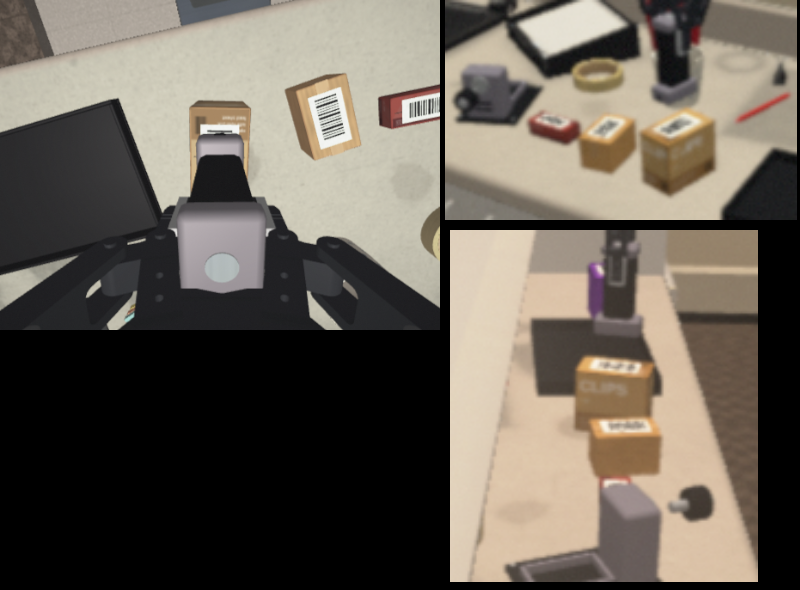

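The scanner is centred over the tall label: (221,150) against the label at (220,130). Nothing has been knocked. I hold, then recheck.

```bash
for i in 1 2 3; do python3 -m handwheel '[[[0,0,0],[0,0,0],-1],[[0,0,0],[0,0,0],-1],[[0,0,0],[0,0,0],-1],[[0,0,0],[0,0,0],-1],[[0,0,0],[0,0,0],-1]]' >/dev/null; done
python3 - <<'E'
from h import *
s=r.state();c=cam('wrist',s)
w=cv2.imread('pics/w4.png')
# label front (near) edge corners, predicted for label pose
import numpy as np
a=np.radians(-12);R2=np.array([[np.cos(a),-np.sin(a)],[np.sin(a),np.cos(a)]])
for l in ((-33,-19),(-33,19)): print(proj(c,[*(R2@l+[464.6,-83.6]),90]).round(1))
E
python3 h.py 457 42.5 236 97.5
```

```text
[233.  142.5]
[277.7 142.6]
now [465.7 -81.5 212.9] yaw 78.2 t 16.1 w 34.5 F [ 0.4 -0.1 -2. ]
  shift_before_turn [ 0.1197 -0.0229  0.0338] shift_after_turn [ 0.1241 -0.0231 -0.0075] turn [  0.1 -19.3   0.1]
```

Prediction matches the observation, so the tall label is scanned. On to the mid box.

```bash
python3 -m handwheel '[[[0,-0.023,0],[0,0,0],-1],[[0.04,0,0.011],[0,0,0],-1],[[0.04,0,0.011],[0,0,0],-1],[[0.04,0,0.011],[0,0,0],-1],[[0,0,0],[0,-9.6,0],-1]]' >/dev/null; python3 -m handwheel '[[[0,0,0],[0,-9.6,0],-1],[[0,0,0],[0,0,0],-1]]' >/dev/null;python3 h.py 457 42.5 180 97.5
```

```text
now [458.1  46.7 237.1] yaw 97.9 t 17.0 w 34.3 F [-0.9 -1.  -2.1]
  shift_before_turn [-0.0041  0.0571  0.0018] shift_after_turn [-0.004   0.0571  0.0016] turn [0.2 0.4 0.1]
```

```bash
python3 -m handwheel '[[[-0.004,0.02,0.001],[0,0,0],-1],[[0,0.02,0],[0,0,0],-1],[[0,0.016,0],[0,0,0],-1],[[0,0,0],[0,0,0],-1]]' >/dev/null;python3 h.py 457 42.5 180 97.5;  python3 - <<'E'
from h import *
s,im=save('wrist','w5'); s2,im2=save('scene','c5'); c=cam('wrist',s)
o=im[:,:,::-1].copy()
for n,(x,y,z,a,L,W) in dict(mid=(456.8,42.5,56,7.5,60,36),low=(471,167.7,28,89,56,28)).items():
    a=np.radians(a);R2=np.array([[np.cos(a),-np.sin(a)],[np.sin(a),np.cos(a)]])
    for l in ((-1,-1),(-1,1),(1,-1),(1,1)):
        p=proj(c,[*(R2@(np.array(l)*[L/2,W/2])+[x,y]),z]); cv2.circle(o,tuple(int(v) for v in p.round()),2,(0,255,0),-1)
a=cv2.resize(im2[145:245,125:285,::-1],None,fx=1.7,fy=1.7)
q=np.zeros((384,800,3),np.uint8);q[:,:512]=o;q[:a.shape[0],520:520+a.shape[1]]=a;cv2.imwrite('pics/p5.png',q)
E
```

```text
now [458.5  41.6 180.3] yaw 97.0 t 17.5 w 34.5 F [-0.3  0.5 -1.1]
  shift_before_turn [0.001  0.0003 0.0014] shift_after_turn [0.001  0.0003 0.0014] turn [ 0.3 -0.5  0.1]
```

View pics/p5.png

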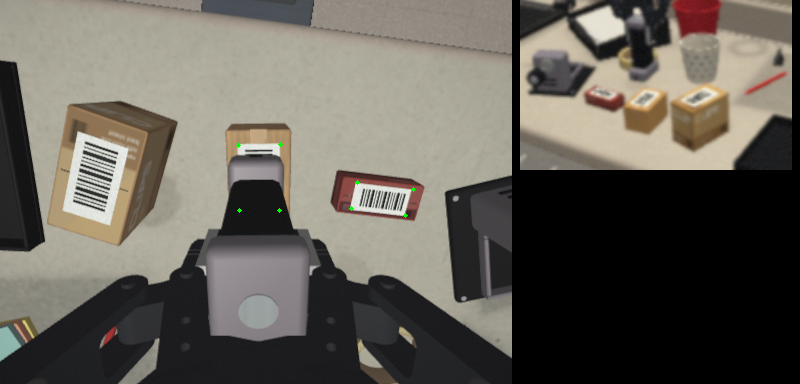

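Predicted corners (green) sit on both labels; nothing has moved. I hold for the mid scan.

```bash
for i in 1 2 3; do python3 -m handwheel '[[[0,0,0],[0,0,0],-1],[[0,0,0],[0,0,0],-1],[[0,0,0],[0,0,0],-1],[[0,0,0],[0,0,0],-1],[[0,0,0],[0,0,0],-1]]' >/dev/null; done; python3 h.py 457 42.5 180 97.5; python3 -c "from h import *; print(r.state()['q'].round(2))"; python3 -m handwheel '[[[0,-0.025,0],[0,0,0],-1],[[0,-0.025,0],[0,0,0],-1],[[0,0,0],[0,-9,0],-1],[[0,0,0],[0,-9,0],-1],[[0,0,0],[0,-9,0],-1]]' >/dev/null; python3 -c "from h import *; print(r.state()['q'].round(2))"; python3 h.py 471 167.7 220 179
```

```text
now [460.8  42.1 183.4] yaw 97.0 t 19.5 w 33.8 F [ 0.2  0.5 -1.7]
  shift_before_turn [0.0008 0.0034 0.0037] shift_after_turn [0.0009 0.0034 0.0037] turn [ 0.6 -0.5  0.2]
[-0.45  0.21  0.33  2.12 -0.1   0.82  1.63]
[-0.43  0.13  0.29  2.07 -0.05  0.94  2.07]
now [460.   41.9 235. ] yaw 124.8 t 20.1 w 34.3 F [-0.7 -0.6 -2.2]
  shift_before_turn [ 0.0971  0.0156 -0.0806] shift_after_turn [-0.0088  0.015  -0.126 ] turn [  0.5 -54.2  -0.4]
```

q7 would come near its limit that way, so I turn the other way round to yaw -1.

```bash
for i in 1 2; do python3 -m handwheel '[[[0,0,0],[0,10,0],-1],[[0,0,0],[0,10,0],-1],[[0,0,0],[0,10,0],-1],[[0,0,0],[0,10,0],-1],[[0,0,0],[0,10,0],-1]]' >/dev/null; done; python3 -m handwheel '[[[0,0,0],[0,10,0],-1],[[0,0,0],[0,10,0],-1],[[0,0,0],[0,5,0],-1],[[0,0,0],[0,0,0],-1]]' >/dev/null; python3 -c "from h import *; print(r.state()['q'].round(2))"; python3 h.py 471 167.7 220 -1
```

```text
[-0.62  0.13  0.5   2.08 -0.08  0.94 -0.15]
now [459.   41.5 234.8] yaw -4.3 t 21.9 w 34.3 F [-0.2  0.1 -2.4]
  shift_before_turn [0.0024 0.0155 0.1267] shift_after_turn [0.0097 0.0148 0.1264] turn [-0.3 -3.3  0.5]
```

```bash
python3 -m handwheel '[[[0.002,0.005,0.042],[0,0,0],-1],[[0,0.005,0.042],[0,0,0],-1],[[0,0.005,0.042],[-0.3,-3.3,0.5],-1],[[0,0,0],[0,0,0],-1]]' >/dev/null;python3 h.py 471 167.7 152 -1
```

```text
now [471.4 170.3 220.5] yaw -0.5 t 22.4 w 34.1 F [-0.2 -1.  -0.8]
  shift_before_turn [-0.0005  0.0685 -0.0027] shift_after_turn [-0.0003  0.0685 -0.0026] turn [-0.   0.5  0.1]
```

```bash
python3 -m handwheel '[[[0,0.023,-0.002],[0,0,0],-1],[[0,0.023,0],[0,0,0],-1],[[0,0.021,0],[0,0,0],-1],[[0,0,0],[0,0,0],-1]]' >/dev/null;python3 h.py 471 167.7 152 -1;  python3 - <<'E'
from h import *
s,im=save('wrist','w6'); s2,im2=save('scene','c6'); c=cam('wrist',s)
o=im[:,:,::-1].copy()
for n,(x,y,z,a,L,W) in dict(mid=(456.8,42.5,56,7.5,60,36),low=(471,167.7,28,89,56,28),tall=(464.6,-83.6,90,-12,66,38)).items():
    a=np.radians(a);R2=np.array([[np.cos(a),-np.sin(a)],[np.sin(a),np.cos(a)]])
    for l in ((-1,-1),(-1,1),(1,-1),(1,1)):
        p=proj(c,[*(R2@(np.array(l)*[L/2,W/2])+[x,y]),z]); cv2.circle(o,tuple(int(v) for v in p.round()),2,(0,255,0),-1)
a=cv2.resize(im2[145:245,125:285,::-1],None,fx=1.7,fy=1.7)
q=np.zeros((384,800,3),np.uint8);q[:,:512]=o;q[:a.shape[0],520:520+a.shape[1]]=a;cv2.imwrite('pics/p6.png',q)
E
```

```text
now [472.  166.2 152.3] yaw -0.3 t 22.9 w 34.4 F [ 0.1 -0.8 -1.7]
  shift_before_turn [-0.0011  0.0003  0.0015] shift_after_turn [-0.0011  0.0003  0.0015] turn [0.  0.7 0.2]
```

View pics/p6.png

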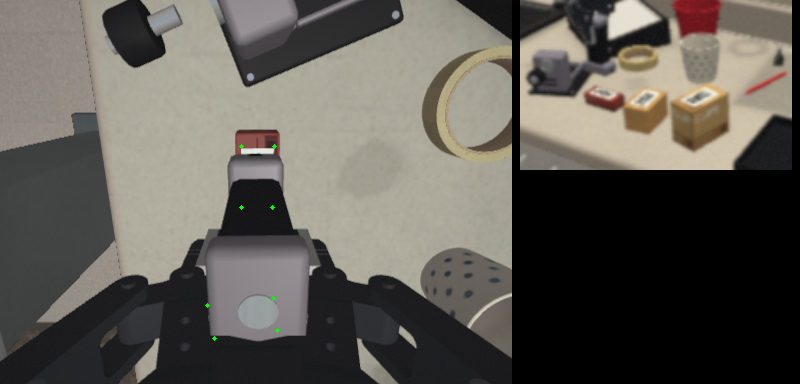

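The low label edge sits 3–4 px (about 3 mm) from the prediction, which is within tolerance. I hold, then lift.

```bash
for i in 1 2 3; do python3 -m handwheel '[[[0,0,0],[0,0,0],-1],[[0,0,0],[0,0,0],-1],[[0,0,0],[0,0,0],-1],[[0,0,0],[0,0,0],-1],[[0,0,0],[0,0,0],-1]]' >/dev/null; done; python3 h.py 471 167.7 152 -1; python3 -m handwheel '[[[0,-0.03,0],[0,0,0],-1],[[0,-0.04,0],[0,0,0],-1],[[0,-0.02,0],[0,0,0],-1],[[0,0,0],[0,-10,0],-1],[[0,0,0],[0,-10,0],-1]]' >/dev/null; python3 -m handwheel '[[[0,0,0],[0,-10,0],-1],[[0,0,0],[0,-10,0],-1],[[0,0,0],[0,-10,0],-1],[[0,0,0],[0,-10,0],-1],[[0,0,0],[0,-10,0],-1]]' >/dev/null;python3 -m handwheel '[[[0,0,0],[0,-10,0],-1],[[0,0,0],[0,-10,0],-1],[[0,0,0],[0,-10,0],-1],[[0,0,0],[0,-8,0],-1],[[0,0,0],[0,0,0],-1]]' >/dev/null; python3 h.py 530.7 329.1 235 110.5
```

```text
now [474.9 167.2 156.5] yaw -0.3 t 24.8 w 34.5 F [ 0.6  0.6 -2.6]
  shift_before_turn [-0.0039  0.0045  0.0004] shift_after_turn [-0.0039  0.0045  0.0004] turn [-0.2  0.7  0.6]
now [472.8 165.9 249. ] yaw 111.1 t 26.7 w 34.4 F [ 1.   0.3 -1.6]
  shift_before_turn [ 0.1314  0.0151 -0.1127] shift_after_turn [ 0.1326  0.014  -0.1114] turn [ 0.6  0.6 -0. ]
```

```bash
python3 -m handwheel '[[[0.044,0.004,-0.037],[0.6,0.6,0],-1],[[0.044,0.003,-0.037],[0,0,0],-1],[[0.044,0.003,-0.037],[0,0,0],-1],[[0,0,0],[0,0,0],-1]]' >/dev/null; python3 h.py 530.7 329.1 150 110.5
```

```text
now [532.8 331.8 238.7] yaw 109.6 t 27.2 w 34.4 F [-0.7 -0.4 -1.8]
  shift_before_turn [-0.0018  0.0887  0.0029] shift_after_turn [-0.0017  0.0887  0.0029] turn [-0.  -0.9 -0. ]
```

```bash
python3 -m handwheel '[[[-0.002,0.03,0.003],[0,-0.9,0],-1],[[0,0.03,0],[0,0,0],-1],[[0,0.029,0],[0,0,0],-1],[[0,0,0],[0,0,0],-1]]' >/dev/null; python3 h.py 530.7 329.1 100 110.5
```

```text
now [530.6 326.2 147.2] yaw 109.9 t 27.7 w 34.1 F [-0.4 -0.2 -1.7]
  shift_before_turn [ 0.0029  0.0472 -0.0011] shift_after_turn [ 0.0027  0.0472 -0.0011] turn [-0.1 -0.6 -0.2]
```

```bash
python3 -m handwheel '[[[0.003,0.022,-0.001],[0,-0.6,0],-1],[[0,0.022,0],[0,0,0],-1],[[0,0,0],[0,0,0],-1]]' >/dev/null; python3 h.py 530.7 329.1 83 110.5
```

```text
now [533.3 328.9 107. ] yaw 110.2 t 28.1 w 34.2 F [ 0.6 -0.5 -1. ]
  shift_before_turn [0.0011 0.024  0.0025] shift_after_turn [0.0011 0.024  0.0024] turn [ 0.3 -0.3 -0.1]
```

```bash
python3 -m handwheel '[[[0.001,0.004,0.0025],[0.3,-0.3,0],-1],[[0,0,0],[0,0,0],-1],[[0,0,0],[0,0,0],-1]]' >/dev/null; python3 h.py 530.7 329.1 83 110.5; python3 -m handwheel '[[[0,0.008,0],[0,0,0],-1],[[0,0.008,0],[0,0,0],-1],[[0,0.003,0],[0,0,0],-1],[[0,0.002,0],[0,0,0],-1],[[0,0,0],[0,0,0],-1]]' ; python3 h.py 530.7 329.1 83 110.5
```

```text
now [532.5 329.8 107. ] yaw 110.4 t 28.4 w 34.5 F [-0.9  0.7 -0.7]
  shift_before_turn [0.     0.024  0.0021] shift_after_turn [-0.     0.024  0.002] turn [ 0.3 -0.1 -0.1]
time_s: 29.08
tcp_pos: [532.6, 329.8, 84.5]
tool_rot: [-1.575, 0.001, 1.927]
force: [-0.2, 0.1, -1.8]
grip_width: 33.8
now [532.6 329.8  84.5] yaw 110.4 t 29.1 w 33.8 F [-0.2  0.1 -1.8]
  shift_before_turn [-0.      0.0015  0.002 ] shift_after_turn [-0.      0.0015  0.002 ] turn [ 0.3 -0.1 -0.1]
```

```bash
python3 -m handwheel '[[[0,0.0015,0.0015],[0,0,0],-1],[[0,0.001,0],[0,0,0],-1],[[0,0,0],[0,0,0],-1]]' ; python3 -m handwheel '[[[0,0,0],[0,0,0],0],[[0,0,0],[0,0,0],0.5],[[0,0,0],[0,0,0],1],[[0,0,0],[0,0,0],1],[[0,0,0],[0,0,0],1]]'; python3 -m handwheel '[[[0,-0.03,0],[0,0,0],1],[[0,-0.04,0],[0,0,0],1],[[0,-0.05,0],[0,0,0],1],[[0,-0.05,0],[0,0,0],1],[[0,0,0],[0,0,0],1]]'
python3 - <<'E'
from h import *
s,im=save('wrist','w7'); s2,im2=save('side','s7')
a=cv2.resize(im2[220:310,210:330,::-1],None,fx=2.3,fy=2.3); b=im[:,:,::-1]
o=np.zeros((384,800,3),np.uint8);o[:,:512]=b;o[:a.shape[0],515:515+a.shape[1]]=a;cv2.imwrite('pics/p7.png',o)
E
```

```text
time_s: 29.45
tcp_pos: [531.6, 329.5, 82.7]
tool_rot: [-1.577, 0.001, 1.927]
force: [0.7, -0.5, -0.7]
grip_width: 34.4
time_s: 30.08
tcp_pos: [532.1, 329.9, 83.3]
tool_rot: [-1.578, 0.0, 1.927]
force: [0.3, 0.8, -0.8]
grip_width: 85.3
time_s: 30.7
tcp_pos: [530.7, 329.4, 257.6]
tool_rot: [-1.576, 0.001, 1.927]
force: [-0.0, 0.9, -0.8]
grip_width: 85.3
```

View pics/p7.png

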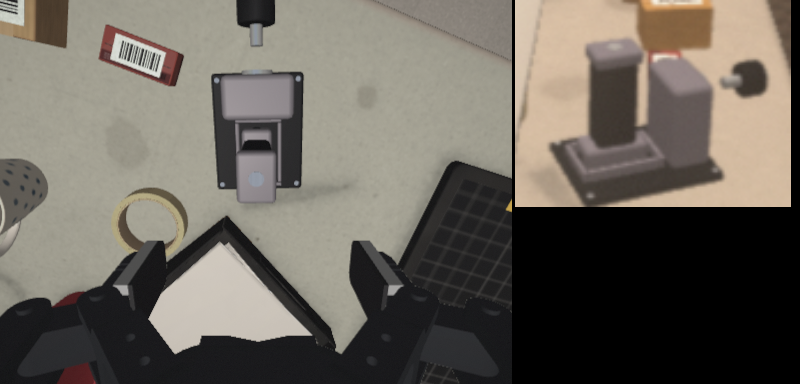

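The scanner stands in the cradle: wrist (256,170), side (612,95). Now I view the tray on the way to the tall box.

```bash
python3 -m handwheel '[[[0,0,0],[0,10,0],1],[[0,0,0],[0,10,0],1],[[-0.055,0,0.009],[0,0,0],1],[[-0.055,0,0.009],[0,0,0],1],[[-0.055,0,0.009],[0,0,0],1]]' >/dev/null;  python3 -m handwheel '[[[-0.055,0,0.009],[0,0,0],1],[[-0.055,0,0.009],[0,0,0],1],[[-0.055,0,0.009],[0,0,0],1],[[-0.055,0,0.009],[0,0,0],1],[[-0.055,0,0.009],[0,0,0],1]]' >/dev/null; python3 -m handwheel '[[[-0.055,0,0.009],[0,0,0],1],[[-0.055,0,0.009],[0,0,0],1],[[0,0,0],[0,0,0],1]]' >/dev/null; python3 h.py 420 -230 260 90
python3 - <<'E'
from h import *
s,im=save('wrist','w8'); cv2.imwrite('pics/w8b.png',cv2.resize(im[:,:,::-1],(800,600),interpolation=cv2.INTER_CUBIC))
np.save('w8.npy',np.r_[s['tcp_pos'],s['tool_rot']]); print(s['q'].round(2))
E
```

```text
now [ 421.  -239.4  239. ] yaw 89.9 t 32.4 w 85.3 F [-0.2  0.7  0.8]
  shift_before_turn [ 0.0091 -0.0211  0.0018] shift_after_turn [ 0.0094 -0.021   0.001 ] turn [-2.2 -0.1 -0.9]
[-0.05  0.2   0.55  2.   -0.08  1.    2.1 ]
```

View pics/w8b.png

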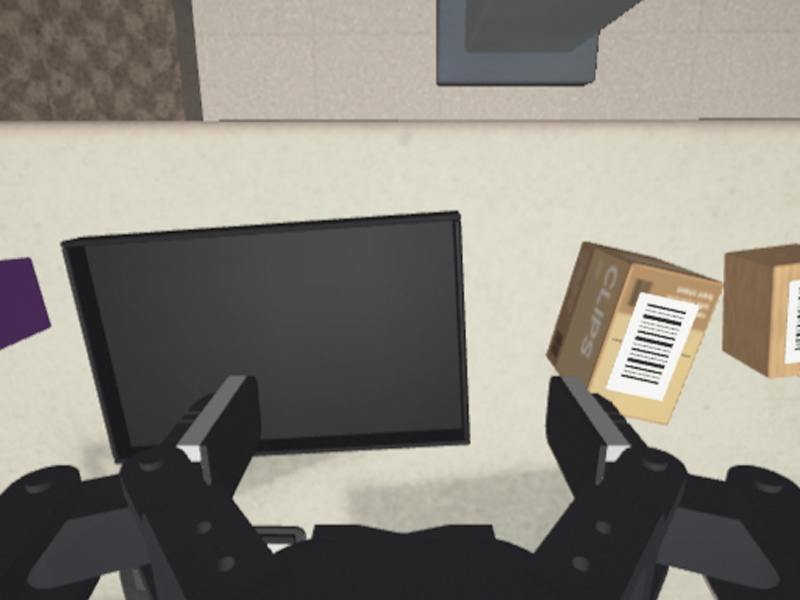

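The tray rim corners are (62,243),(458,212),(469,443),(118,461); the tall label corners are (638,290),(699,304),(667,401),(606,388); purple decoy at left.

```bash
python3 - <<'E'
from h import *
w=np.load('w8.npy'); s=dict(tcp_pos=w[:3],tool_rot=w[3:]); c=cam('wrist',s)
f=lambda u,v,z:back(c,(u*.64,v*.64),z).round(1)
for n,z,P in(('tall',90,[(638,290),(699,304),(667,401),(606,388)]),('tray',26,[(62,243),(458,212),(469,443),(118,461)])):
    Q=np.array([f(*p,z) for p in P]);E=np.roll(Q,-1,0)-Q
    print(n,Q.mean(0).round(1),Q.tolist(),np.hypot(E[:,0],E[:,1]).round(),np.degrees(np.arctan2(E[:,1],E[:,0])).round(1))
E
python3 h.py 464.6 -83.6 150 78
```

```text
tall [464.3 -83.4  90. ] [[426.9, -96.7, 90.0], [435.8, -58.1, 90.0], [501.8, -69.1, 90.0], [492.8, -109.7, 90.0]] [40. 67. 42. 67.] [  77.    -9.5 -102.5  168.8]
tray [ 489.4 -342.8   26. ] [[407.6, -497.3, 26.0], [384.9, -202.7, 26.0], [572.9, -188.7, 26.0], [592.0, -482.5, 26.0]] [295. 189. 294. 185.] [  94.4    4.3  -86.3 -175.4]
now [ 421.6 -236.8  238.7] yaw 90.1 t 32.5 w 85.6 F [-0.9  0.5 -0.5]
  shift_before_turn [ 0.1544  0.0847 -0.0466] shift_after_turn [ 0.1588  0.0887 -0.0102] turn [-2.2 12.1 -1. ]
```

```bash
python3 -m handwheel '[[[0.053,0.01,-0.016],[0,0,0],1],[[0.053,0.01,-0.016],[0,0,0],1],[[0.053,0.01,-0.016],[0,0,0],1],[[0,0,0],[-2.2,6,-1],1],[[0,0,0],[0,6,0],1]]' >/dev/null; python3 h.py 464.5 -83.5 150 78.5
```

```text
now [466.4 -64.7 198.2] yaw 78.3 t 33.1 w 85.2 F [ 0.5 -0.4  0.8]
  shift_before_turn [-0.0188  0.0481 -0.0024] shift_after_turn [-0.0188  0.0482 -0.0019] turn [-0.5 -0.2  0.1]
```

```bash
python3 -m handwheel '[[[-0.017,0.02,-0.002],[-0.5,0,0],1],[[0,0.028,0],[0,0,0],1],[[0,0,0],[0,0,0],1]]' >/dev/null; python3 h.py 464.5 -83.5 120 78.5; sleep 0; python3 -m handwheel '[[[0,0.01,0],[0,0,0],1],[[0,0,0],[0,0,0],1],[[0,0,0],[0,0,0],1]]' >/dev/null; python3 h.py 464.5 -83.5 38 78.5
```

```text
now [462.7 -75.2 146.6] yaw 78.9 t 33.5 w 85.7 F [ 0.1  0.5 -0.1]
  shift_before_turn [-0.0079  0.0265 -0.0036] shift_after_turn [-0.0078  0.0266 -0.0034] turn [-0.4  0.4  0.2]
now [463.3 -73.5 137. ] yaw 79.0 t 33.9 w 85.3 F [0.6 0.2 0.5]
  shift_before_turn [-0.0099  0.0989 -0.0036] shift_after_turn [-0.0096  0.099  -0.0032] turn [-0.3  0.5  0.2]
```

```bash
python3 -m handwheel '[[[-0.01,0.01,-0.003],[0,0,0],1],[[0,0,0],[0,0,0],1]]' >/dev/null; python3 h.py 464.5 -83.5 38 78.5
```

```text
now [464.9 -84.7 127. ] yaw 79.0 t 34.1 w 85.2 F [-0.1  0.1 -0.3]
  shift_before_turn [0.0008 0.089  0.0003] shift_after_turn [0.0011 0.089  0.0007] turn [-0.2  0.5  0.2]
```

```bash
python3 -m handwheel '[[[0,0.022,0],[0,0,0],1],[[0,0.022,0],[0,0,0],1],[[0,0,0],[0,0,0],1]]'; python3 h.py 464.5 -83.5 38 78.5
```

```text
time_s: 34.48
tcp_pos: [465.6, -85.5, 82.5]
tool_rot: [-1.569, -0.004, 1.377]
force: [0.4, 0.0, 0.9]
grip_width: 85.8
now [465.6 -85.5  82.5] yaw 78.9 t 34.5 w 85.8 F [0.4 0.  0.9]
  shift_before_turn [0.0016 0.0445 0.0013] shift_after_turn [0.0017 0.0445 0.0015] turn [-0.1  0.4  0.2]
```

```bash
python3 -m handwheel '[[[0.002,0.022,0.001],[0,0,0],1],[[0,0.022,0],[0,0,0],1],[[0,0,0],[0,0,0],-1],[[0,0,0],[0,0,0],-1],[[0,0,0],[0,0,0],-1]]' 40; python3 -m handwheel '[[[0,0,0],[0,0,0],-1],[[0,0,0],[0,0,0],-1],[[0,0,0],[0,0,0],-1]]'; python3 -m handwheel '[[[0,-0.02,0],[0,0,0],-1],[[0,-0.04,0],[0,0,0],-1],[[0,-0.05,0],[0,0,0],-1],[[0,-0.03,0],[0,0,0],-1],[[0,0,0],[0,0,0],-1]]'; python3 h.py 475.6 -432 165 94
```

```text
time_s: 35.1
tcp_pos: [468.5, -84.2, 42.2]
tool_rot: [-1.576, -0.005, 1.376]
force: [1.9, 0.3, -1.3]
grip_width: 59.7
time_s: 35.48
tcp_pos: [469.1, -84.1, 43.3]
tool_rot: [-1.578, -0.006, 1.376]
force: [0.1, 0.5, -2.1]
grip_width: 59.7
time_s: 36.1
tcp_pos: [467.2, -84.7, 186.5]
tool_rot: [-1.575, -0.005, 1.376]
force: [-0.0, -0.6, -1.0]
grip_width: 59.6
now [467.2 -84.7 186.5] yaw 78.8 t 36.1 w 59.6 F [-0.  -0.6 -1. ]
  shift_before_turn [-0.3392  0.02   -0.0754] shift_after_turn [-0.3471  0.0215  0.0158] turn [  0.3 -15.2   0.3]
```

Gripped (59.7 mm wide) and lifted. Carrying to the tray.

```bash
python3 -m handwheel '[[[-0.05,0,-0.011],[0,0,0],-1],[[-0.05,0,-0.011],[0,0,0],-1],[[-0.05,0,-0.011],[0,0,0],-1],[[-0.05,0,-0.011],[0,0,0],-1],[[-0.05,0,-0.011],[0,0,0],-1]]'>/dev/null; python3 -m handwheel '[[[-0.05,0,-0.011],[0,0,0],-1],[[-0.035,0,-0.009],[0,0,0],-1],[[0,0,0],[0,-8,0],-1],[[0,0,0],[0,-7,0],-1],[[0,0,0],[0,0,0],-1]]'>/dev/null; python3 h.py 478 -432 100 94;  python3 -c "from h import *; print(r.state()['q'].round(2))"
```

```text
now [ 470.5 -433.2  165.6] yaw 94.5 t 37.4 w 59.6 F [-0.9 -0.1 -1.2]
  shift_before_turn [-0.0006  0.0655 -0.0086] shift_after_turn [ 0.0006  0.0656 -0.0076] turn [-0.9  0.5  1. ]
[ 0.36  0.56  0.47  1.69 -0.29  0.99  2.58]
```

```bash
python3 -m handwheel '[[[0,0.03,-0.008],[-0.9,0.5,1],-1],[[0,0.03,0],[0,0,0],-1],[[0,0,0],[0,0,0],-1]]'>/dev/null; python3 h.py 478 -432 48 94
```

```text
now [ 477.3 -430.5  101.3] yaw 93.6 t 37.7 w 59.9 F [-0.1 -0.6 -1.8]
  shift_before_turn [-0.0016  0.0533 -0.0007] shift_after_turn [-0.0015  0.0533 -0.0006] turn [-0.1 -0.4  0.1]
```

```bash
python3 -m handwheel '[[[-0.001,0.02,0],[0,0,0],-1],[[0,0.02,0],[0,0,0],-1],[[0,0.008,0],[0,0,0],-1],[[0,0,0],[0,0,0],-1]]'>/dev/null; python3 h.py 478 -432 48 94;  python3 -m handwheel '[[[0,0.004,0],[0,0,0],-1],[[0,0.002,0],[0,0,0],-1],[[0,0,0],[0,0,0],-1]]'
```

```text
now [ 478.2 -431.9   51.3] yaw 93.5 t 38.2 w 59.9 F [ 0.3  1.  -1.6]
  shift_before_turn [-0.0001  0.0033  0.0002] shift_after_turn [-0.      0.0033  0.0002] turn [-0.  -0.5  0.1]
time_s: 38.6
tcp_pos: [478.8, -432.8, 46.6]
tool_rot: [-1.572, 0.0, 1.631]
force: [0.3, -0.3, -1.6]
grip_width: 59.7
```

```bash
python3 -m handwheel '[[[0,0.002,0],[0,0,0],-1],[[0,0.002,0],[0,0,0],-1],[[0,0,0],[0,0,0],-1]]';  python3 -m handwheel '[[[0,0,0],[0,0,0],0.5],[[0,0,0],[0,0,0],0.7],[[0,0,0],[0,0,0],0.7],[[0,0,0],[0,0,0],0.7]]'; python3 -m handwheel '[[[0,-0.02,0],[0,0,0],0.7],[[0,-0.03,0],[0,0,0],0.7],[[0,-0.05,0],[0,0,0],1],[[0,-0.05,0],[0,0,0],1],[[0,0,0],[0,0,0],1]]'; python3 h.py 457 42.5 210 97.5
```

```text
time_s: 38.98
tcp_pos: [479.2, -433.4, 46.8]
tool_rot: [-1.574, -0.0, 1.631]
force: [0.1, -1.1, -1.4]
grip_width: 59.9
time_s: 39.48
tcp_pos: [479.8, -433.8, 47.0]
tool_rot: [-1.575, 0.001, 1.631]
force: [0.3, 0.2, -0.1]
grip_width: 72.3
time_s: 40.1
tcp_pos: [479.2, -434.9, 206.8]
tool_rot: [-1.578, 0.003, 1.63]
force: [0.9, 0.1, 0.1]
grip_width: 85.2
now [ 479.2 -434.9  206.8] yaw 93.4 t 40.1 w 85.2 F [0.9 0.1 0.1]
  shift_before_turn [ 0.4779 -0.0048 -0.0061] shift_after_turn [ 0.4762 -0.0032 -0.0403] turn [ 0.4 -4.1 -0.2]
```

```bash
python3 -m handwheel '[[[0.054,-0.003,0],[0,0,0],1],[[0.054,-0.002,0],[0,0,0],1],[[0.054,0,0],[0,0,0],1],[[0.054,0,0],[0,0,0],1],[[0.054,0,0],[0,0,0],1]]'>/dev/null; python3 -m handwheel '[[[0.054,0,0],[0,0,0],1],[[0.054,0,0],[0,0,0],1],[[0.05,0,0],[0,0,0],1],[[0.02,0,0.01],[0,0,0],1],[[0,0,0],[0,-3.5,0],1]]'>/dev/null; python3 h.py 430 42.5 215 97.5
python3 - <<'E'
from h import *
s,im=save('wrist','w9'); s2,im2=save('scene','c9'); c=cam('wrist',s); np.save('w9.npy',np.r_[s['tcp_pos'],s['tool_rot']])
o=im[:,:,::-1].copy()
for n,(x,y,z,a,L,W) in dict(mid=(456.8,42.5,56,7.5,60,36),low=(471,167.7,28,89,56,28)).items():
    a=np.radians(a);R2=np.array([[np.cos(a),-np.sin(a)],[np.sin(a),np.cos(a)]])
    for l in ((-1,-1),(-1,1),(1,-1),(1,1)):
        p=proj(c,[*(R2@(np.array(l)*[L/2,W/2])+[x,y]),z]); cv2.circle(o,tuple(int(v) for v in p.round()),2,(0,255,0),-1)
a=cv2.resize(im2[150:300,125:420,::-1],None,fx=.95,fy=.95)
q=np.zeros((384,800,3),np.uint8);q[:,:512]=o;q[:a.shape[0],516:516+a.shape[1]]=a;cv2.imwrite('pics/p9.png',q)
E
```

```text
now [439.3  25.2 212.4] yaw 96.9 t 41.4 w 85.4 F [ 0.2 -0.5  0.4]
  shift_before_turn [ 0.0183 -0.0027  0.0072] shift_after_turn [ 0.0184 -0.0026  0.007 ] turn [ 0.6 -0.6 -0.3]
```

View pics/p9.png

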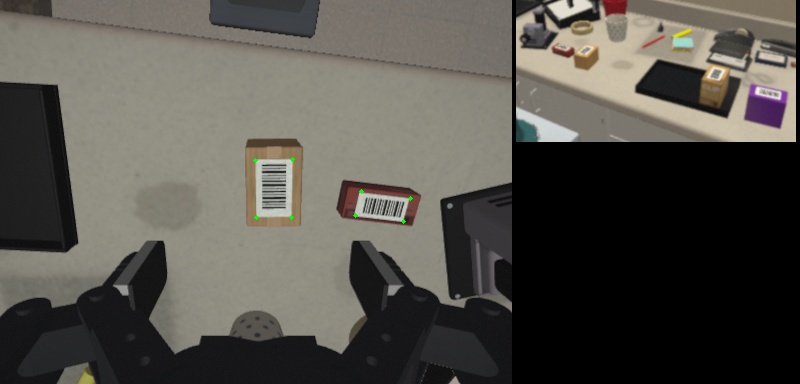

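Both remaining boxes are where measured (green dots on the label corners), and the tall box stands in the tray at (715,85). Grasping mid.

```bash
python3 -m handwheel '[[[0.0205,0.03,-0.019],[0.6,-0.6,-0.3],1],[[0,0.04,0],[0,0,0],1],[[0,0.03,0],[0,0,0],1],[[0,0,0],[0,0,0],1]]'>/dev/null; python3 h.py 457 42.5 14 97.5
```

```text
now [459.2  45.1 111.8] yaw 96.8 t 42.0 w 85.4 F [-0.9 -0.5  0.8]
  shift_before_turn [-0.0022  0.0978  0.0029] shift_after_turn [-0.0022  0.0978  0.0025] turn [ 0.2 -0.7 -0. ]
```

```bash
python3 -m handwheel '[[[-0.002,0.02,0.004],[0,-0.7,0],1],[[0,0.025,0],[0,0,0],1],[[0,0.025,0],[0,0,0],1],[[0,0,0],[0,0,0],1]]'>/dev/null; python3 h.py 457 42.5 14 97.5
```

```text
now [460.3  41.3  45.4] yaw 97.2 t 42.5 w 85.2 F [-0.5 -0.4  0.1]
  shift_before_turn [0.0016 0.0314 0.0035] shift_after_turn [0.0016 0.0314 0.0031] turn [ 0.7 -0.3 -0. ]
```

```bash
python3 -m handwheel '[[[0.001,0.015,0.004],[0.7,0,0],1],[[0,0.013,0],[0,0,0],1],[[0,0,0],[0,0,0],-1],[[0,0,0],[0,0,0],-1],[[0,0,0],[0,0,0],-1]]' 40; python3 -m handwheel '[[[0,0,0],[0,0,0],-1],[[0,0,0],[0,0,0],-1],[[0,0,0],[0,0,0],-1]]'; python3 -m handwheel '[[[0,-0.02,0],[0,0,0],-1],[[0,-0.04,0],[0,0,0],-1],[[0,-0.05,0],[0,0,0],-1],[[0,-0.02,0],[0,0,0],-1],[[0,0,0],[0,0,0],-1]]'; python3 h.py 472 -344 140 94
```

```text
time_s: 43.08
tcp_pos: [459.0, 42.0, 19.1]
tool_rot: [-1.576, -0.0, 1.695]
force: [0.5, -0.9, -2.9]
grip_width: 55.1
time_s: 43.45
tcp_pos: [459.0, 42.1, 19.3]
tool_rot: [-1.576, -0.0, 1.695]
force: [0.7, 0.9, -1.6]
grip_width: 55.6
time_s: 44.08
tcp_pos: [457.5, 41.9, 152.4]
tool_rot: [-1.574, -0.0, 1.695]
force: [-0.4, -0.8, -1.9]
grip_width: 55.8
now [457.5  41.9 152.4] yaw 97.1 t 44.1 w 55.8 F [-0.4 -0.8 -1.9]
  shift_before_turn [-0.3847  0.0122  0.0334] shift_after_turn [-0.386   0.0124  0.0124] turn [0.2 3.1 0. ]
```

```bash
python3 -m handwheel '[[[-0.055,0,0.003],[0,0,0],-1],[[-0.055,0,0.003],[0,0,0],-1],[[-0.055,0,0.003],[0,0,0],-1],[[-0.055,0,0.003],[0,0,0],-1],[[-0.055,0,0.003],[0,0,0],-1]]'>/dev/null; python3 -m handwheel '[[[-0.05,0,0],[0,3,0],-1],[[-0.03,0,0],[0,0,0],-1],[[0,0,0],[0,0,0],-1]]'>/dev/null; python3 h.py 472 -344 80 94
```

```text
now [ 482.2 -320.5  140. ] yaw 94.3 t 45.1 w 55.7 F [ 0.3  0.2 -1.4]
  shift_before_turn [-0.0229  0.0601  0.0113] shift_after_turn [-0.0227  0.06    0.0118] turn [-0.6  0.3  0.2]
```

```bash
python3 -m handwheel '[[[-0.022,0.02,0.011],[-0.6,0,0],-1],[[0,0.038,0],[0,0,0],-1],[[0,0,0],[0,0,0],-1]]'>/dev/null; python3 h.py 472 -344 26 94
```

```text
now [ 471.4 -339.4   77. ] yaw 94.5 t 45.5 w 55.6 F [ 0.3  0.3 -0.9]
  shift_before_turn [-0.0051  0.051  -0.0004] shift_after_turn [-0.0047  0.051  -0.0002] turn [-0.2  0.5  0.5]
```

```bash
python3 -m handwheel '[[[-0.004,0.02,0],[0,0,0.5],-1],[[0,0.02,0],[0,0,0],-1],[[0,0.011,0],[0,0,0],-1],[[0,0.003,0],[0,0,0],-1],[[0,0,0],[0,0,0],-1]]'; python3 h.py 472 -344 23 94
```

```text
time_s: 46.08
tcp_pos: [474.1, -341.2, 24.5]
tool_rot: [-1.57, -0.001, 1.653]
force: [0.1, -0.1, -1.2]
grip_width: 55.7
now [ 474.1 -341.2   24.5] yaw 94.7 t 46.1 w 55.7 F [ 0.1 -0.1 -1.2]
  shift_before_turn [-0.0026  0.0015  0.0023] shift_after_turn [-0.0027  0.0015  0.0023] turn [-0.1  0.7  0.1]
```

```bash
python3 -m handwheel '[[[0,0.002,0],[0,0,0],-1],[[0,0.002,0],[0,0,0],-1],[[0,0,0],[0,0,0],-1]]';  python3 -m handwheel '[[[0,0,0],[0,0,0],0.3],[[0,0,0],[0,0,0],0.6],[[0,0,0],[0,0,0],0.6],[[0,0,0],[0,0,0],0.6]]'; python3 -m handwheel '[[[0,-0.02,0],[0,0,0],0.6],[[0,-0.03,0],[0,0,0],0.6],[[0,-0.05,0],[0,0,0],1],[[0,-0.05,0],[0,0,0],1],[[0,-0.03,0],[0,0,0],1]]'; python3 h.py 471 167.5 200 -1
```

```text
time_s: 46.45
tcp_pos: [474.7, -341.5, 24.7]
tool_rot: [-1.572, -0.002, 1.653]
force: [-0.9, 0.0, -2.2]
grip_width: 55.9
time_s: 46.95
tcp_pos: [475.2, -341.5, 24.7]
tool_rot: [-1.573, -0.001, 1.653]
force: [-0.0, 0.7, 0.8]
grip_width: 68.3
time_s: 47.58
tcp_pos: [473.9, -342.7, 213.2]
tool_rot: [-1.572, -0.0, 1.651]
force: [-0.6, -0.5, -0.3]
grip_width: 85.6
now [ 473.9 -342.7  213.2] yaw 94.6 t 47.6 w 85.6 F [-0.6 -0.5 -0.3]
  shift_before_turn [ 0.5088  0.0134 -0.0381] shift_after_turn [-0.0118  0.0132  0.5101] turn [ 0.  95.6  0.1]
```

```bash
python3 -m handwheel '[[[0.055,0,-0.004],[0,0,0],1],[[0.055,0,-0.004],[0,0,0],1],[[0.055,0,-0.004],[0,0,0],1],[[0.055,0,-0.004],[0,0,0],1],[[0.055,0,-0.004],[0,0,0],1]]'>/dev/null;python3 -m handwheel '[[[0.055,0,-0.004],[0,0,0],1],[[0.055,0,-0.004],[0,0,0],1],[[0.055,0,-0.004],[0,0,0],1],[[0,0,0],[0,10,0],1],[[0,0,0],[0,10,0],1]]'>/dev/null; python3 -m handwheel '[[[0,0,0],[0,10,0],1],[[0,0,0],[0,10,0],1],[[0,0,0],[0,10,0],1],[[0,0,0],[0,10,0],1],[[0,0,0],[0,10,0],1]]'>/dev/null; python3 -m handwheel '[[[0,0,0],[0,10,0],1],[[0,0,0],[0,10,0],1],[[0,0,0],[0,5,0],1],[[0,0,0],[0,0,0],1]]'>/dev/null;  python3 h.py 471 167.5 200 -1
```

```text
now [479.6 104.3 242.7] yaw -4.3 t 50.0 w 85.5 F [-0.3  0.8  0.1]
  shift_before_turn [-0.0154  0.0424  0.0621] shift_after_turn [-0.0097  0.0427  0.0631] turn [-0.3 -3.3  2.8]
```

```bash
python3 -m handwheel '[[[-0.01,0.02,0.03],[-0.3,-3.3,2.8],1],[[0,0.02,0.025],[0,0,0],1],[[0,0,0],[0,0,0],1]]'>/dev/null;  python3 h.py 471 167.5 130 -1
python3 - <<'E'
from h import *
s,im=save('wrist','w10'); s2,im2=save('scene','c10'); c=cam('wrist',s); np.save('w10.npy',np.r_[s['tcp_pos'],s['tool_rot']])
o=im[:,:,::-1].copy()
for n,(x,y,z,a,L,W) in dict(low=(471,167.7,28,89,56,28)).items():
    a=np.radians(a);R2=np.array([[np.cos(a),-np.sin(a)],[np.sin(a),np.cos(a)]])
    for l in ((-1,-1),(-1,1),(1,-1),(1,1)):
        p=proj(c,[*(R2@(np.array(l)*[L/2,W/2])+[x,y]),z]); cv2.circle(o,tuple(int(v) for v in p.round()),2,(0,255,0),-1)
a=cv2.resize(im2[150:300,125:420,::-1],None,fx=.95,fy=.95)
q=np.zeros((384,800,3),np.uint8);q[:,:512]=o;q[:a.shape[0],516:516+a.shape[1]]=a;cv2.imwrite('pics/p10.png',q)
E
```

```text
now [474.4 160.6 204.7] yaw -0.7 t 50.3 w 85.1 F [-0.5 -0.5  1.1]
  shift_before_turn [-0.0038  0.0747  0.0066] shift_after_turn [-0.0035  0.0747  0.0068] turn [-0.2  0.3  0.2]
```

View pics/p10.png

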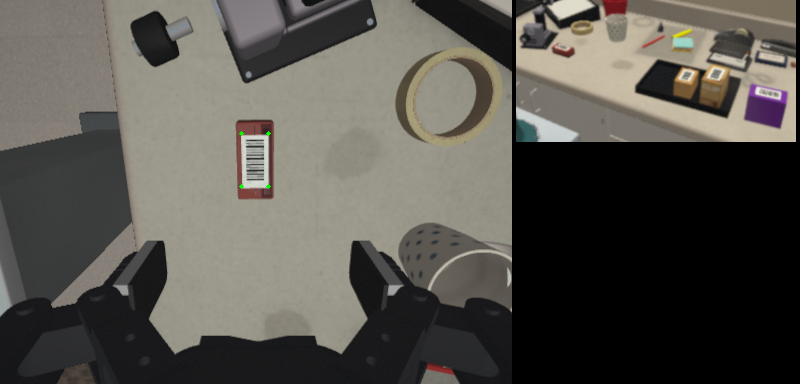

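The low box is unmoved (255,160), and two boxes stand in the tray. Grasping low.

```bash
python3 -m handwheel '[[[-0.0035,0.04,0.006],[0,0,0],0.4],[[0,0.04,0],[0,0,0],0.4],[[0,0.04,0],[0,0,0],0.4],[[0,0,0],[0,0,0],0.4]]'>/dev/null;  python3 h.py 471 167 3 -1
```

```text
now [477.9 162.1  89.2] yaw -1.1 t 50.9 w 60.3 F [-0.1 -0.4  0.2]
  shift_before_turn [-0.0084  0.0861  0.0041] shift_after_turn [-0.007   0.0862  0.0048] turn [-0.4 -0.1  0.9]
```

```bash
python3 -m handwheel '[[[-0.008,0.02,0.004],[-0.4,0,0.9],0.4],[[0,0.02,0],[0,0,0],0.4],[[0,0,0],[0,0,0],0.4]]'>/dev/null;  python3 h.py 471 167 4 -1
```

```text
now [475.5 165.7  55.1] yaw -1.3 t 51.3 w 59.6 F [-0.1 -0.6  0.7]
  shift_before_turn [-0.005   0.0511  0.001 ] shift_after_turn [-0.0045  0.0511  0.0012] turn [-0.3 -0.3  0.5]
```

```bash
python3 -m handwheel '[[[-0.0065,0.015,0.001],[-0.3,0,0.5],0.4],[[-0.001,0.017,0],[0,0,0],0.4],[[0,0.015,0],[0,0,0],0.4],[[0,0,0],[0,0,0],0.4]]';  python3 h.py 471 167 4 -1
```

```text
time_s: 51.8
tcp_pos: [470.2, 167.6, 8.4]
tool_rot: [-1.569, -0.005, -0.023]
force: [-0.3, 0.0, -0.8]
grip_width: 60.2
now [470.2 167.6   8.4] yaw -1.3 t 51.8 w 60.2 F [-0.3  0.  -0.8]
  shift_before_turn [ 0.0008  0.0044 -0.0006] shift_after_turn [ 0.0009  0.0044 -0.0006] turn [-0.1 -0.3  0.3]
```

```bash
python3 -m handwheel '[[[0,0.004,0],[0,0,0],0.4],[[0,0,0],[0,0,0],-1],[[0,0,0],[0,0,0],-1],[[0,0,0],[0,0,0],-1],[[0,0,0],[0,0,0],-1]]' 40;  python3 -m handwheel '[[[0,0,0],[0,0,0],-1],[[0,0,0],[0,0,0],-1],[[0,-0.02,0],[0,0,0],-1],[[0,-0.04,0],[0,0,0],-1],[[0,-0.05,0],[0,0,0],-1]]';  python3 h.py 463.5 -257 130 3
```

```text
time_s: 52.42
tcp_pos: [470.6, 167.5, 4.5]
tool_rot: [-1.569, -0.006, -0.023]
force: [-0.4, -0.9, -0.7]
grip_width: 37.1
time_s: 53.05
tcp_pos: [467.0, 166.1, 113.5]
tool_rot: [-1.573, 0.003, -0.023]
force: [1.5, 1.0, -1.4]
grip_width: 37.3
now [467.  166.1 113.5] yaw -1.3 t 53.0 w 37.3 F [ 1.5  1.  -1.4]
  shift_before_turn [ 0.0062 -0.0154 -0.4231] shift_after_turn [-0.0257 -0.0165 -0.4223] turn [ 0.1 -4.3 -0.2]
```

```bash
python3 -m handwheel '[[[0,-0.02,-0.052],[0,0,0],-1],[[0,0,-0.052],[0,0,0],-1],[[0,0,-0.052],[0,0,0],-1],[[0,0,-0.052],[0,0,0],-1],[[0,0,-0.052],[0,0,0],-1]]'>/dev/null; python3 -m handwheel '[[[0,0,-0.052],[0,0,0],-1],[[0,0,-0.052],[0,0,0],-1],[[0,0,-0.04],[0,-4,0],-1],[[0,0,0],[0,0,0],-1]]'>/dev/null; python3 h.py 464 -253 70 3
```

```text
now [ 462.  -247.8  138.7] yaw 3.1 t 54.2 w 37.3 F [-1.3  0.8 -0.8]
  shift_before_turn [ 0.001   0.0687 -0.0053] shift_after_turn [ 0.0017  0.0687 -0.0053] turn [-0.   0.1  0.6]
```

```bash
python3 -m handwheel '[[[0.001,0.035,-0.005],[0,0,0.6],-1],[[0,0.035,0],[0,0,0],-1],[[0,0,0],[0,0,0],-1]]'>/dev/null; python3 h.py 464 -253 10 3
```

```text
now [ 464.3 -250.5   67.4] yaw 3.1 t 54.5 w 37.1 F [-0.9 -1.2 -0.9]
  shift_before_turn [-0.0004  0.0574 -0.0026] shift_after_turn [-0.0004  0.0574 -0.0025] turn [-0.2  0.1  0. ]
```

```bash
python3 -m handwheel '[[[0,0.02,-0.002],[0,0,0],-1],[[0,0.02,0],[0,0,0],-1],[[0,0.012,0],[0,0,0],-1],[[0,0.004,0],[0,0,0],-1],[[0,0,0],[0,0,0],-1]]'; python3 h.py 464 -253 9.5 3
```

```text
time_s: 55.18
tcp_pos: [467.8, -251.1, 13.0]
tool_rot: [-1.569, -0.006, 0.057]
force: [-0.3, -0.8, -0.9]
grip_width: 37.0
now [ 467.8 -251.1   13. ] yaw 3.2 t 55.2 w 37.0 F [-0.3 -0.8 -0.9]
  shift_before_turn [-0.0039  0.0035 -0.0017] shift_after_turn [-0.0039  0.0035 -0.0017] turn [-0.1  0.2  0.3]
```

```bash
python3 -m handwheel '[[[0,0.003,0],[0,0,0],-1],[[0,0.002,0],[0,0,0],-1],[[0,0,0],[0,0,0],-1]]'; python3 -m handwheel '[[[0,0,0],[0,0,0],-0.1],[[0,0,0],[0,0,0],0.3],[[0,0,0],[0,0,0],0.4],[[0,0,0],[0,0,0],0.4]]'; python3 -m handwheel '[[[0,-0.02,0],[0,0,0],0.4],[[0,-0.03,0],[0,0,0],0.4],[[0,-0.05,0],[0,0,0],1],[[0,-0.05,0],[0,0,0],1],[[0,-0.05,0],[0,0,0],1]]'
python3 - <<'E'
from h import *
s,im=save('wrist','w11'); s2,im2=save('scene','c11'); s3,im3=save('side','d11')
b=cv2.resize(im[:,:,::-1],(400,300)); a=cv2.resize(im2[140:270,120:390,::-1],None,fx=1.45,fy=1.45); d=cv2.resize(im3[140:310,190:330,::-1],None,fx=1.7,fy=1.7)
q=np.zeros((590,800,3),np.uint8);q[:300,:400]=b;q[:a.shape[0],405:405+a.shape[1]]=a;q[300:300+d.shape[0],405:405+d.shape[1]]=d
w=cv2.resize(im[:,:,::-1],None,fx=1,fy=1);q[305:589,:400]=w[:284,:400];cv2.imwrite('pics/p11.png',q)
E
```

```text
time_s: 55.55
tcp_pos: [468.6, -251.5, 9.8]
tool_rot: [-1.569, -0.008, 0.056]
force: [0.1, 0.8, -1.9]
grip_width: 37.4
time_s: 56.05
tcp_pos: [469.2, -251.8, 10.1]
tool_rot: [-1.57, -0.009, 0.056]
force: [-0.1, -0.1, -0.1]
grip_width: 60.0
time_s: 56.68
tcp_pos: [465.2, -251.8, 217.2]
tool_rot: [-1.568, -0.004, 0.054]
force: [0.1, -1.3, -0.2]
grip_width: 85.8
```

View pics/p11.png

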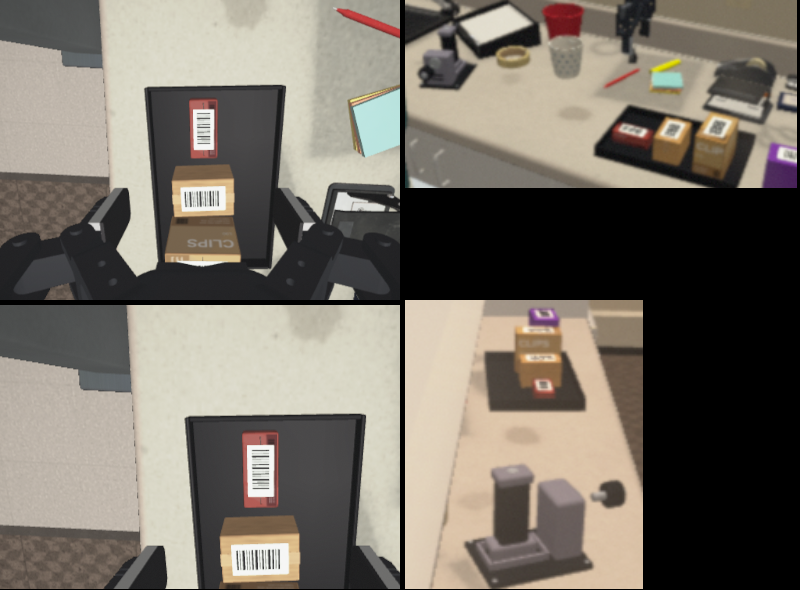

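All three boxes stand upright in the tray, the scanner is in its cradle and the knob is still out (side view (612,493)). Now the knob: I shut the fingers and push from the front.

```bash
python3 -m handwheel '[[[0,-0.03,0.03],[0,0,0],0],[[-0.01,0,0.055],[0,0,0],-1],[[-0.01,0,0.055],[0,0,0],-1],[[-0.01,0,0.055],[0,0,0],-1],[[-0.01,0,0.055],[0,0,0],-1]]'>/dev/null; python3 -m handwheel '[[[-0.01,0,0.055],[0,0,0],-1],[[-0.01,0,0.055],[0,0,0],-1],[[-0.01,0,0.055],[0,0,0],-1],[[-0.01,0,0.05],[0,0,0],-1],[[0,0,0],[0,-10,0],-1]]'>/dev/null; for i in 1 2; do python3 -m handwheel '[[[0,0,0],[0,-10,0],-1],[[0,0,0],[0,-10,0],-1],[[0,0,0],[0,-10,0],-1],[[0,0,0],[0,-10,0],-1],[[0,0,0],[0,-9,0],-1]]' >/dev/null; done;  python3 h.py 350 260 200 110.5;python3 -c "from h import *; print(r.state()['q'].round(2))"
```

```text
now [345.1 214.2 239.7] yaw 114.5 t 59.3 w 0.0 F [-0.5 -0.8  0. ]
  shift_before_turn [ 0.0399  0.0391 -0.024 ] shift_after_turn [ 0.0412  0.0397 -0.0206] turn [-0.9  4.  -0.5]
[-0.69  0.04  0.05  2.14  0.    0.97  1.36]
```

```bash
python3 -m handwheel '[[[0.04,0.01,-0.024],[-0.9,4,-0.5],-1],[[0,0.03,0],[0,0,0],-1],[[0,0.05,0],[0,0,0],-1],[[0,0,0],[0,0,0],-1]]'>/dev/null;python3 h.py 350 260 60 110.5
```

```text
now [349.1 259.8 146.2] yaw 110.4 t 59.8 w -0.4 F [-0.4  0.1  0.1]
  shift_before_turn [-0.0001  0.0862 -0.0011] shift_after_turn [-0.0002  0.0862 -0.0009] turn [-0.1 -0.1 -0. ]
```

```bash
python3 -m handwheel '[[[0,0.03,0],[0,0,0],-1],[[0,0.03,0],[0,0,0],-1],[[0,0.025,0],[0,0,0],-1],[[0,0,0],[0,0,0],-1]]'>/dev/null;python3 h.py 393.5 276.5 60 110.5
```

```text
now [352.6 261.8  65.2] yaw 110.3 t 60.3 w 0.1 F [-0.4  0.2  0.5]
  shift_before_turn [-0.0004  0.0054 -0.0435] shift_after_turn [-0.0005  0.0052 -0.0435] turn [ 0.3 -0.2  0.1]
```

```bash
python3 -m handwheel '[[[0,0.005,-0.01],[0,0,0],-1],[[0,0,-0.01],[0,0,0],-1],[[0,0,-0.008],[0,0,0],-1],[[0,0,-0.006],[0,0,0],-1]]';python3 -m handwheel '[[[0,0,-0.006],[0,0,0],-1],[[0,0,-0.006],[0,0,0],-1]]';python3 h.py 393.5 276.5 60 110.5
```

```text
time_s: 60.82
tcp_pos: [383.6, 273.9, 63.0]
tool_rot: [-1.571, -0.001, 1.927]
force: [0.1, 0.7, 0.8]
grip_width: 0.0
time_s: 61.08
tcp_pos: [388.0, 275.4, 62.9]
tool_rot: [-1.553, 0.001, 1.927]
force: [-22.8, -6.4, 17.9]
grip_width: 0.0
now [388.  275.4  62.9] yaw 110.4 t 61.1 w 0.0 F [-22.8  -6.4  17.9]
  shift_before_turn [-0.0009  0.0028 -0.0056] shift_after_turn [-0.0009  0.0029 -0.0056] turn [-1.  -0.1 -0.1]
```

Force shows a stop at about 24 N. I back off and compare the side view with the starting picture.

```bash
python3 -m handwheel '[[[0,0,0.02],[0,0,0],-1],[[0,0,0.02],[0,0,0],-1],[[0,-0.05,0],[0,0,0],-1],[[0,-0.06,0],[0,0,0],-1],[[0,-0.06,0],[0,0,0],-1]]'
python3 - <<'E'
from h import *
s3,im3=save('side','d12'); save('scene','c12')
A=cv2.imread('pics/side0.png');B=cv2.imread('pics/d11.png');C=cv2.imread('pics/d12.png')
for n,I in (('start',A),('out',B),('now',C)):
    m=(I[235:275,294:330].max(2)<70); v,u=np.nonzero(m); print(n,m.sum(),(u+294).mean().round(1),(v+235).mean().round(1))
q=np.hstack([cv2.resize(I[225:310,215:330],None,fx=2.3,fy=2.3) for I in (A,B,C)]);cv2.imwrite('pics/p12.png',q)
E
```

```text
time_s: 61.7
tcp_pos: [354.0, 262.3, 237.6]
tool_rot: [-1.551, 0.002, 1.926]
force: [1.7, 1.2, -0.1]
grip_width: 0.1
start 148 303.6 255.1
out 72 312.7 255.0
now 14 304.1 258.6
```

View pics/p12.png

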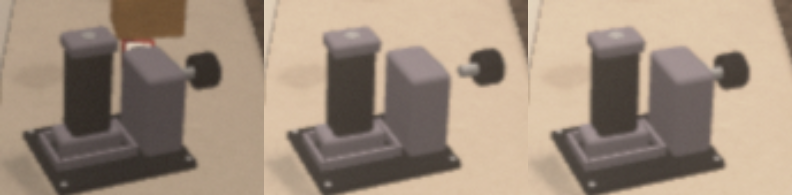

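The knob is back at its starting position: crop x 205 at the start, 224 when out, 205 now. The scanner stands in its cradle and the arm is clear, so I hand in.

```bash
python3 -m handwheel '[[[0,0,0],[0,0,0],-1],[[0,0,0],[0,0,0],-1],[[0,0,0],[0,0,0],-1],[[0,0,0],[0,0,0],-1]]'; python3 -c "
from plant import r
print(r.job_done())"
```

```text
time_s: 62.3
tcp_pos: [357.6, 264.4, 240.9]
tool_rot: [-1.562, -0.002, 1.925]
force: [-0.4, 0.1, 0.4]
grip_width: 0.2
the job is handed in; nothing more can be done
None
```

The job is handed in, at about 62 s on the robot's clock; the system reports no verdict.

- **Knob on:** I pulled it about 22 mm out to its detent. The first grip sat too high and too far in, so I regripped before pulling.
- **Scans:** All three boxes were there. I scanned tall, mid, then low, each held about 1.9 s at roughly 50–56 mm above the label. The label corners I could see lay within about 4 mm of where I expected them. The arm drifted a few millimetres during each hold, most on the low box (about 4 mm), which is inside the limits.
- **Put away:** The scanner went back into its cradle and the boxes into the tray in the order tall, mid, low. The low box lies with its long side across the tray; the task sets no direction.
- **Knob off:** I pushed it in with shut fingers until about 24 N (29 N with the vertical part).

**Last checks:**
- The knob in the side picture was back at its starting position (crop x 205 at the start, 224 when out, 205 at the end). My automatic pixel count for the knob was unreliable because the brightness changed, so I judged this by eye.
- The scanner stood upright in the cradle.
- All three boxes stood upright in the tray in the last picture of it, taken before the push.
- The mug and tape showed no visible movement; I did not measure them. I saw no box knocked aside, and the purple look-alike was not touched.

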